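# Stand the slide boxes in the carrier and knock its lock pins home

## Robot

A 6-joint arm with a two-finger parallel gripper is mounted at the origin on the work surface. World frame = base frame: x ahead of the robot, y to its left, z up, the work surface at z = 0. Lengths are in m, angles in rad, forces in N, time in s.
With the tool pointing down it reaches from about 0.375 to 0.9 m from the base axis. Payload 3.1 kg.
Tool frame: the origin (TCP) lies midway between the tips of the shut fingers; the grasp point (between the pads) lies 19 mm behind it (bot.pinch_z is the distance from the TCP to the grasp point, in m); z points along the fingers, y is the line along which they close (so a half turn about z gives the same grasp; the last joint's range is limited). The gripper opens to 85 mm and grips with 20 to 120 N. Pads are 22 mm wide; open, the fingers measure 114 mm over their backs; the gripper's body (76 mm by 85 mm) begins 54 mm behind the grasp point. The pads swing forward as they close: fully open they stand 13 mm farther back than shut.
Start: joints at [-1.323, 0.527, 1.433, -0, 1.181, -0.178], TCP at [0.258, -0.569, 0.201] pointing down, gripper open.
Joint ranges: [-3.08, 3.08], [-0.75, 2.2], [0.22, 2.44], [-1.43, 4.57], [0, 2.65], [-2.85, 2.85]. Speed limits (rad/s): [2.79, 2.79, 3.14, 3.14, 3.14, 3.14].

## Interface

Orientations are given as a unit quaternion [w, x, y, z].
In Python, from plant import bot gives the robot as it stands. The module is installed in compiled form; this text tells all that it offers.
- The arm moves only by the tool move_arm, never from a script. Its argument "deltas" is one flat list of numbers, 7 for each row, row after row: the turn, a rotation vector about the tool's x, y, z in rad, then the shift along the tool's x, y, z in mm, then the finger opening in mm, from 0 to 85.4. In form: [ax, ay, az, tx, ty, tz, grip, ax, ay, az, tx, ty, tz, grip, ...]. A call has 1 to 20 rows; each row is the pose to reach, as a shift and turn from the pose commanded when the call began, along the tool's axes at that moment; what a row does not reach only later rows make up. A row lasts 1/10 s, in which the tool goes at most 50 mm and 8.59 degrees, less where a joint would pass 70% of its speed; a pose out of reach is approached as far as the arm can. A call with a gripper value outside its range is refused whole. The fingers move at their own pace and stop on an object; the grip force is fixed at half the most. Time passes only in rows, so rows that repeat a pose let the fingers close. It gives the time, the measured TCP pose, the force, the opening and the grip force at its end, in the units of the state.
- bot.read_state(): the state, without advancing time (a new reading comes with each control period).
- bot.get_image(name): name is "scene" or "top" or "wrist"; returns (picture, depth): 420x560x3 uint8, blue, green, red; 420x560 float32, m along the optical axis (not along the pixel's ray), 0 where there is no reading.
- bot.camera_model(name): a dict with "fx", "fy", "cx", "cy" (pixels), "cam_to_world" (4x4, takes a point from camera to world coordinates). Camera axes: x right, y down, z forward; pixel columns grow to the right and rows downward; lengths in m; the calibration is good to about 2 mm. A picture is of the moment at which its call begins: read the wrist's pose just before it. camera_model takes no time and is no camera call; for the wrist camera it gives the pose at the moment of the call.
- bot.job_done(): hands the job in; it is judged then, once.
The state is a dict: "time_s": time; "joint_pos": joint angles; "qvel": joint speeds; "joint_torque": joint torques, N m; "ee_pos": TCP position; "tool_rot": TCP orientation; "force": force on the tool from outside, world axes, zero at the start; "wrist_torque": the same for the moment, N m; "finger_gap": finger opening in m; "finger_force": force on a finger pad.
Only numpy, scipy, OpenCV 4.12 (cv2) and the standard library are available. Lean on these libraries where they do the work, as an engineer would, in place of code of your own. Each camera call takes 0.05 s, during which the arm holds its last target. There are 200 camera calls.

## Task

Stand every slide box that lies on the bench on one of its small ends, upright in the channel of the carrier. Then pick up the mallet and strike the carrier's two sprung lock pins fully home with it, briskly, not with the gripper, and put the mallet back on its rubber mat. Leave the beaker standing.

Things in the scene. Friction and masses are not known exactly. Their poses are not given: they have to be found in the camera images.
- slidebox1: grey plastic slide box, 120 x 62 x 28 mm (along its own x, y, z), 0.16 kg, with a paper label on one broad face; starts lying on a broad face on the table. Origin at its middle (14 mm above the table as it lies). May be absent (None).
- slidebox2: grey plastic slide box, 120 x 62 x 28 mm (along its own x, y, z), 0.16 kg, with a paper label on one broad face; starts lying on a broad face on the table. Origin at its middle (14 mm above the table as it lies). May be absent (None).
- slidebox3: grey plastic slide box, 120 x 62 x 28 mm (along its own x, y, z), 0.16 kg, with a paper label on one broad face; starts lying on a broad face on the table. Origin at its middle (14 mm above the table as it lies). May be absent (None).
- slidebox4: grey plastic slide box, 120 x 62 x 28 mm (along its own x, y, z), 0.16 kg, with a paper label on one broad face; starts lying on a broad face on the table. Origin at its middle (14 mm above the table as it lies). May be absent (None).
- carrier: fixed aluminium plate 8 mm thick (x -105 to +75, y -205 to +205 mm) with a dark steel channel along its own y. Origin on the table under the channel's middle; channel floor 8 mm up, inside 38 mm wide (x -19 to +19) and 380 mm long (y -190 to +190), its 6 mm walls reach 56 mm above the table. The lock pins are on the robot's side, at x -80, y +110 and -110 mm.
- pin_left: the left (+y) lock pin, origin at the centre of its top face: a steel pin with a round cap 25 mm across, 8 mm thick, standing over a grey round socket; 50 mm above the table when up, 34 mm when fully home (the socket's top is at 24 mm). Spring and friction resist with about 7 to 9 N; it stays where it is driven.
- pin_right: the same for the right (-y) lock pin.
- mallet: mallet, 0.30 kg: white cylindrical head 54 mm across and 70 mm long (its axis is the body's z), wooden handle of 20 mm (y) x 24 mm (z) section running along the body's -x from the head to x = -187 mm. Origin at the middle of the head. It starts standing on one flat face of the head, on the mat, handle level, origin 39 mm above the table.
- mat: fixed black rubber mat 240 x 130 x 4 mm (x, y, z), the mallet's place. Origin at the centre of its underside.
- beaker: glass beaker, 72 mm across, 95 mm tall, leave it standing. Origin at the centre of its underside, z up.

How it is judged:
By the outcome, as a careful person would: the job done as asked, in the order asked, and still so for the second after the job is handed in, with the robot touching nothing.
Of slidebox1, slidebox2, slidebox3, slidebox4 only 3 to 4 are there at a start; the rules pass over those that are not, and their reading is None.
At some moment in a run one of slidebox1, slidebox2, slidebox3, slidebox4 may be knocked a few centimetres aside while the robot is not near it.
Once in a run the grip may slacken for a moment while it holds something.
It also fails if it takes over 210 s, if anything falls off the work surface, if the arm or the gripper's body presses on something with over 40 N, if the wrist force passes 120 N, or if a joint passes its speed limit or range.

## Working session

There is one attempt and no reset: what is moved stays moved. The work goes in short steps, Python scripts to look and compute and a tool call to move; the robot and the scene stay as the last step left them, time stands still between calls to the robot, and variables do not carry over. Pictures are saved under pics/ and viewed, at most 14 in all, crops included, and the job is handed in when it is done.

Besides the shell and the picture viewer there is one more tool, called after ">>>" in YAML: its name, and indented under it one key for each argument. move_arm: Moves the arm, as the interface text tells. Its arguments: {"type":"object","properties":{"deltas":{"type":"array"}},"required":["deltas"]}

```bash
mkdir -p pics; ls; python3 - <<'E'
from plant import bot
import cv2,numpy as np
s=bot.read_state();print(s['time_s'],s['ee_pos'],s['tool_rot'],s['finger_gap'],bot.pinch_z)
for n in ["top","scene"]:
    p,d=bot.get_image(n);cv2.imwrite(f"pics/{n}0.png",p);np.save(f"pics/{n}0.npy",d)
    m=bot.camera_model(n);print(n,m['fx'],m['cx'],m['cy'],np.round(m['cam_to_world'],3).tolist())
E
```

```text
pics
0.0 [ 0.25798527 -0.56840869  0.2001186 ] [-1.09891765e-03  9.77425204e-01  2.11278873e-01 -3.62691402e-05] 0.08504570719537405 0.0187
top 406.33272922612986 273.05214038482995 209.22337910396837 [[-0.006, -0.997, 0.072, 0.485], [-1.0, 0.005, -0.007, 0.007], [0.007, -0.072, -0.997, 0.916], [0.0, 0.0, 0.0, 1.0]]
scene 421.0132377270121 270.5839203273047 211.40668068051042 [[-0.649, 0.612, -0.451, 0.956], [0.76, 0.524, -0.384, 0.361], [0.002, -0.593, -0.805, 0.776], [0.0, 0.0, 0.0, 1.0]]
```

View pics/top0.png

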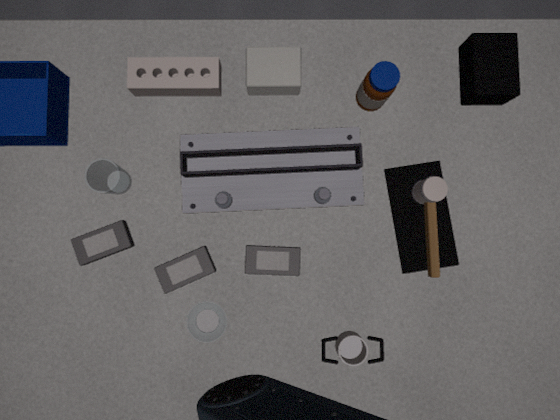

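View pics/scene0.png

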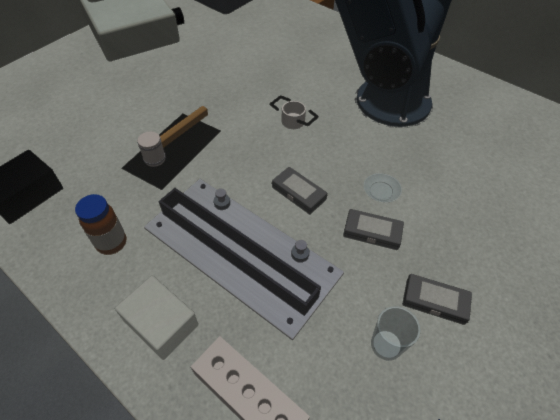

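Top view: three boxes at (102,242), (185,269) and (273,260); channel centre (271,158); pins (223,200) and (322,195); mallet head (432,188) with its handle ending at (433,275); beaker (105,177). The scene view also shows three boxes. Next I'll measure them.

```bash
cat > h.py <<'E'
from plant import bot
import cv2,numpy as np
from scipy.spatial.transform import Rotation as R
def cloud(n,d=None,m=None):
    if d is None: m=bot.camera_model(n); p,d=bot.get_image(n)
    v,u=np.indices(d.shape); c=np.stack([(u-m['cx'])*d/m['fx'],(v-m['cy'])*d/m['fy'],d],-1)
    T=m['cam_to_world']; w=c@T[:3,:3].T+T[:3,3]; w[d<=0]=np.nan
    return w
def rect(w,sel,lo,hi):
    P=w[sel[1]:sel[3],sel[0]:sel[2]].reshape(-1,3); P=P[(P[:,2]>lo)&(P[:,2]<hi)]
    (c,s,a)=cv2.minAreaRect((P[:,:2]*1000).astype(np.float32)); return len(P),np.round(c,1),np.round(s,1),round(a,1),round(np.median(P[:,2])*1000,1)
def boxes(w):
    z=w[...,2]; m=((z>.018)&(z<.036)).astype(np.uint8); m[:215]=0; m[:, 380:]=0;m[360:]=0
    n,l,st,ce=cv2.connectedComponentsWithStats(m); out=[]
    for i in range(1,n):
        if st[i,4]<250: continue
        P=w[l==i]; c,s,a=cv2.minAreaRect((P[:,:2]*1000).astype(np.float32))
        if s[0]<s[1]: a-=90; s=s[::-1]
        out.append((st[i,4],np.round(c,1).tolist(),np.round(s,1).tolist(),round(a,1),round(float(np.median(P[:,2]))*1000,1)))
    return out
def st():
    s=bot.read_state(); q=s['tool_rot']; r=R.from_quat([q[1],q[2],q[3],q[0]])
    return s,np.array(s['ee_pos'])*1000,r
def go(p,Rt):
    """delta from current measured pose to world p(mm), Rt Rotation"""
    s,e,r=st(); return np.round(r.inv().apply(np.array(p)-e),1),np.round((r.inv()*Rt).as_rotvec(),3)
E
python3 - <<'E'
from h import *
w=cloud("top",np.load("pics/top0.npy"),bot.camera_model("top"))
for b in boxes(w): print(b)
print("bench z",np.nanmedian(w[330:350,60:150,2]))
print("walls",rect(w,(170,135,375,185),.048,.066))
print("plate",rect(w,(170,120,375,220),.004,.014))
print("pinL",rect(w,(205,185,240,215),.042,.06))
print("pinR",rect(w,(305,180,340,210),.042,.06))
print("head",rect(w,(405,165,455,202),.06,.09))
print("handle",rect(w,(415,206,450,285),.03,.065))
print("mat",rect(w,(380,155,462,280),.0015,.012))
print("beaker",rect(w,(80,150,140,200),.08,.11))
E
```

```text
(np.int32(1605), [478.7, 376.3], [121.1, 63.1], -69.4, 26.7)
(np.int32(1571), [437.7, 2.5], [119.8, 62.4], 87.4, 27.0)
(np.int32(1603), [419.3, 194.0], [121.5, 63.1], -66.8, 26.7)
bench z -0.0014419506356126988
walls (1311, array([655.9,   4.2]), array([ 51.1, 392.3]), 2.4, np.float64(54.5))
plate (11030, array([642.3,  15. ]), array([199. , 437.5]), 4.6, np.float64(7.1))
pinL (103, array([571.1, 110.5]), array([23.4, 21.7]), 0.7, np.float64(49.0))
pinR (105, array([ 580.6, -108.4]), array([22.2, 24.4]), 87.7, np.float64(49.1))
head (557, array([ 587.7, -337.4]), array([53.2, 53. ]), 86.5, np.float64(73.0))
handle (863, array([ 477.4, -340.6]), array([152.7,  20.6]), 1.2, np.float64(49.1))
mat (4202, array([ 533.1, -332.7]), array([184.9, 283.5]), 88.5, np.float64(3.4))
beaker (378, array([616.1, 349.2]), array([70.4, 70.4]), 0.0, np.float64(91.7))
```

```bash
cat >> h.py <<'E'
def Rt(haz,tilt):
    """tool rot: haz=azimuth deg of heading h, tilt deg from down towards +h; tool x along -h when down"""
    a=np.radians(haz);t=np.radians(tilt);h=np.array([np.cos(a),np.sin(a),0]);u=np.array([0,0,1.])
    z=np.sin(t)*h-np.cos(t)*u; x=-np.cos(t)*h-np.sin(t)*u
    return R.from_matrix(np.stack([x,np.cross(z,x),z],1))
CAZ=2.48;C0=np.array([655.9,4.3,0.]);CR=R.from_euler('z',CAZ,degrees=True)
def car(x,y,z): return C0+CR.apply([x,y,z])
def plan(*wp):
    s,e,r=st(); print('t',round(s['time_s'],1),'tcp',e.round(1),'gap',round(s['finger_gap']*1000,1),'F',np.round(s['force'],1))
    for p,q in wp:
        d,v=go(p,q); print(' rot',v,'mm',d,' |ang|%.0f dist %.0f'%(np.degrees(np.linalg.norm(v)),np.linalg.norm(d)))
PH=20
def pick(c,haz,off=28,z=4):
    a=np.radians(haz);h=np.array([np.cos(a),np.sin(a),0]);g=np.array([c[0],c[1],0])+off*h+[0,0,z]; q=Rt(haz,-PH)
    return g,q,q.inv().apply(np.array([c[0],c[1],14.])-g)  # box centre in tool
E
python3 - <<'E'
from h import *
g,q,c=pick((437.7,2.5),-92.6); print(g,c)
plan((g+[0,0,120],q),(g,q))
E
```

```text
[436.42983633 -25.47117595   4.        ] [2.97315948e+01 7.08797007e-15 1.79637805e-01]
t 0.1 tcp [ 258.  -568.5  200.2] gap 85.3 F [-0.5  0.5 -0.1]
 rot [ 0.19   0.312 -1.088] mm [ 386.8 -420.7   77.2]  |ang|66 dist 577
 rot [ 0.19   0.312 -1.088] mm [ 386.7 -420.5  197.2]  |ang|66 dist 604
```

>>> move_arm:
  deltas: [0.19,0.312,-1.088,387,-421,77,85,0.19,0.312,-1.088,387,-421,77,85,0.19,0.312,-1.088,387,-421,77,85,0.19,0.312,-1.088,387,-421,77,85,0.19,0.312,-1.088,387,-421,77,85,0.19,0.312,-1.088,387,-421,77,85,0.19,0.312,-1.088,387,-421,77,85,0.19,0.312,-1.088,387,-421,77,85,0.19,0.312,-1.088,387,-421,77,85,0.19,0.312,-1.088,387,-421,77,85,0.19,0.312,-1.088,387,-421,77,85,0.19,0.312,-1.088,387,-421,77,85,0.19,0.312,-1.088,387,-421,77,85,0.19,0.312,-1.088,387,-421,77,85,0.19,0.312,-1.088,387,-421,77,85,0.19,0.312,-1.088,387,-421,77,85]

```text
time_s: 1.7
ee_pos: [0.4371, -0.0273, 0.1242]
tool_rot: [-0.118, 0.713, 0.68, 0.125]
force: [0.0, -0.0, 0.6]
finger_gap: 0.0848
finger_force: 0.0
```

```bash
python3 - <<'E'
from h import *
s,e,r=st();print(s['joint_pos'])
g,q,c=pick((437.7,2.5),-92.6)
plan((g+[0,0,120],q),(g+[0,0,40],q),(g,q))
p,d=bot.get_image("wrist");cv2.imwrite("pics/w1.png",p)
for b in boxes(cloud("top")): print(b)
E
```

```text
[-0.55786973  0.46457709  1.9485062   0.37782906  0.93702388 -0.76772042]
t 1.7 tcp [437.1 -27.3 124.2] gap 84.8 F [ 0.  -0.   0.6]
 rot [ 0.002  0.002 -0.002] mm [ 1.7 -0.7  0.8]  |ang|0 dist 2
 rot [ 0.002  0.002 -0.002] mm [-25.5  -0.9  76. ]  |ang|0 dist 80
 rot [ 0.002  0.002 -0.002] mm [-39.1  -0.9 113.7]  |ang|0 dist 120
(np.int32(1606), [478.7, 376.1], [120.5, 63.2], -69.6, 26.7)
(np.int32(1574), [437.7, 2.4], [120.0, 62.4], 87.2, 27.0)
(np.int32(1603), [419.4, 193.9], [119.9, 63.1], -66.7, 26.8)
```

>>> move_arm:
  deltas: [0,0,0,-12,-1,38,85,0,0,0,-25,-1,76,85,0,0,0,-32,-1,95,85,0,0,0,-39,-1,114,85,0,0,0,-39,-1,114,85,0,0,0,-39,-1,114,85,0,0,0,-39,-1,114,55,0,0,0,-39,-1,114,55,0,0,0,-39,-1,114,55,0,0,0,-39,-1,114,55,0,0,0,-39,-1,114,55,0,0,0,-39,-1,114,55,0,0,0,-39,-1,114,55]

```text
time_s: 3.1
ee_pos: [0.4359, -0.0237, 0.0037]
tool_rot: [-0.119, 0.712, 0.68, 0.125]
force: [-0.1, 0.3, -0.7]
finger_gap: 0.0551
finger_force: 0.0
```

```bash
python3 - <<'E'
from h import *
s,e,r=st();print(s['joint_pos'],s['finger_force'])
g,q,c=pick((437.7,2.5),-92.6)
ct=r.inv().apply(np.array([437.7,2.5,14])-e);print('box in tool',ct)
c=np.array([ct[0],0,ct[2]])
qp=Rt(CAZ,90-PH)
P=[car(0,-120,z)-qp.apply(c) for z in (145,70)]
print(P)
plan((g+[0,0,150],q),(P[0],qp),(P[1],qp))
E
```

```text
[-0.55207142  0.72056119  2.01630796  0.51944229  0.64412559 -0.96197205] 0.0
box in tool [28.20402106  0.57606371 -0.76579016]
[array([ 671.44871994, -115.13906497,  171.24119481]), array([ 671.44871994, -115.13906497,   96.24119481])]
t 3.1 tcp [435.9 -23.7   3.7] gap 55.1 F [-0.1  0.3 -0.7]
 rot [0.001 0.002 0.   ] mm [  49.5    0.7 -141.9]  |ang|0 dist 150
 rot [-0.762 -1.164 -1.633] mm [ -18.8  239.6 -184.8]  |ang|123 dist 303
 rot [-0.762 -1.164 -1.633] mm [ -44.4  239.5 -114.3]  |ang|123 dist 269
```

```bash
python3 - <<'E'
from h import *
w,d=bot.get_image("wrist");p,d=bot.get_image("scene")
cv2.imwrite("pics/b.png",np.hstack([w,p])[:, :][::1] if 0 else cv2.resize(np.hstack([w,p]),(800,300)))
for b in boxes(cloud("top")): print(b)
E
```

```text
(np.int32(1601), [478.6, 376.7], [121.8, 63.6], -69.4, 26.7)
(np.int32(1594), [419.3, 194.0], [120.6, 63.0], -66.2, 26.8)
```

View pics/b.png

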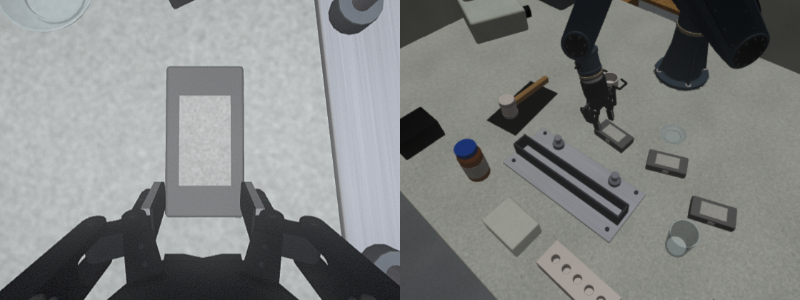

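The wrist view shows the fingers straddling the box's near end, but there's no grip force yet. I'll close further.

>>> move_arm:
  deltas: [0,0,0,0,0,0,30,0,0,0,0,0,0,30,0,0,0,0,0,0,30,0,0,0,0,0,0,30,0,0,0,0,0,0,30]

```text
time_s: 3.75
ee_pos: [0.4359, -0.0237, 0.0037]
tool_rot: [-0.119, 0.712, 0.68, 0.125]
force: [0.0, -0.6, 0.9]
finger_gap: 0.03
finger_force: 0.0
```

```bash
python3 - <<'E'
from h import *
s,e,r=st();print(s['finger_force'],s['finger_gap'],s['force'])
w,d=bot.get_image("wrist");cv2.imwrite("pics/c.png",w)
print(boxes(cloud("top")))
E
```

```text
0.0 0.030001153589921486 [ 0.00556081 -0.59207844  0.90111031]
[(np.int32(1607), [478.7, 375.9], [120.4, 62.8], -69.5, 26.6), (np.int32(1593), [419.3, 193.9], [120.1, 63.0], -66.8, 26.8)]
```

View pics/c.png

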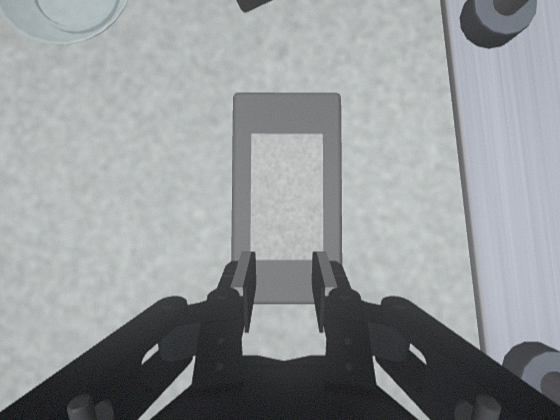

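```bash
python3 - <<'E'
from h import *
s,e,r=st();m=bot.camera_model("wrist");print(np.round(m['cam_to_world'],3).tolist())
print('cam in tool',r.inv().apply(m['cam_to_world'][:3,3]*1000-e).round(1))
w=cloud("wrist")
for u,v in [(246,258),(246,285),(246,310),(318,258),(320,290),(285,180),(285,285),(285,298),(285,320),(240,180),(150,200)]:
    p=w[v,u]*1000; print((u,v),p.round(1),'tool',r.inv().apply(p-e).round(1))
E
```

```text
[[0.999, -0.046, 0.003, 0.436], [-0.046, -0.998, 0.045, -0.01], [0.001, -0.045, -0.999, 0.191], [0.0, 0.0, 0.0, 1.0]]
cam in tool [  76.9    0.  -171.7]
(246, 258) [417.6 -25.9  46.2] tool [ 11.7 -18.2 -41. ]
(246, 285) [420.3 -34.   70.5] tool [ 12.5 -15.1 -66.6]
(246, 310) [419.3 -45.1  66.1] tool [  0.5 -15.6 -66.3]
(318, 258) [452.4 -27.3  47.4] tool [ 12.2  16.6 -42.1]
(320, 290) [450.3 -37.9  67.9] tool [  9.2  15.  -65. ]
(285, 180) [438.5  14.2  26.5] tool [43.6  0.8 -8.5]
(285, 285) [435.8 -43.7  26.9] tool [-10.8   0.8 -28.6]
(285, 298) [435.5 -50.7  27.1] tool [-17.3   0.8 -31.2]
(285, 320) [434.7 -71.7  -1.5] tool [-46.8   0.9 -11.5]
(240, 180) [413.4  15.3  26.9] tool [ 43.7 -24.2  -8.9]
(150, 200) [350.8   9.2  -0.6] tool [ 25.9 -86.6  13.8]
```

```bash
python3 - <<'E'
from h import *
s,e,r=st();w=cloud("wrist")*1000
t=r.inv().apply((w-e).reshape(-1,3)).reshape(w.shape)
np.save('pics/t.npy',t)
for v in range(245,420,8):
    print(v,[f"{t[v,u,0]:.0f},{t[v,u,1]:.0f},{t[v,u,2]:.0f}|{w[v,u,2]:.0f}" for u in (236,242,247,252,316,320,330,285)])
E
```

```text
245 ['10,-26,-22|28', '10,-23,-22|28', '10,-20,-21|27', '10,-17,-22|28', '10,18,-22|28', '10,20,-22|27', '10,26,-22|27', '10,1,-22|27']
253 ['5,-26,-22|27', '12,-21,-37|42', '12,-18,-36|42', '12,-16,-36|42', '12,16,-37|42', '12,18,-36|42', '6,26,-23|27', '6,1,-24|28']
261 ['8,-24,-36|40', '12,-20,-45|51', '13,-17,-46|51', '12,-15,-44|49', '12,15,-45|50', '12,17,-45|50', '8,24,-36|40', '2,1,-25|27']
269 ['13,-21,-54|58', '12,-19,-52|57', '12,-16,-52|57', '8,-15,-45|48', '10,15,-49|54', '12,16,-53|57', '12,21,-52|57', '-2,1,-27|28']
277 ['12,-20,-60|64', '13,-17,-61|66', '12,-16,-60|64', '4,-15,-46|49', '7,15,-50|53', '12,16,-59|64', '12,20,-60|64', '-7,1,-27|27']
285 ['12,-19,-66|69', '12,-17,-66|70', '11,-15,-64|68', '1,-15,-47|48', '3,15,-51|52', '11,15,-64|68', '13,19,-67|71', '-10,1,-29|28']
293 ['13,-18,-73|76', '9,-17,-67|69', '9,-15,-66|69', '-2,-15,-49|49', '-1,15,-52|52', '8,15,-65|67', '13,18,-73|77', '-15,1,-30|27']
301 ['13,-17,-78|81', '7,-17,-70|71', '5,-15,-67|68', '-7,-15,-50|48', '-4,15,-53|52', '5,15,-67|68', '14,17,-79|83', '-19,1,-32|27']
309 ['13,-17,-83|86', '3,-
[... 1303 characters left out ...]
117|119', '12,-9,-112|113', '12,-8,-112|112', '12,8,-112|113', '12,9,-112|113', '18,11,-117|120', '12,0,-112|113']
389 ['21,-10,-122|126', '21,-9,-122|125', '12,-9,-114|115', '12,-8,-114|115', '13,8,-115|116', '13,9,-115|116', '20,10,-121|125', '12,0,-114|115']
397 ['21,-10,-124|128', '21,-9,-124|127', '12,-9,-117|117', '11,-8,-116|116', '11,8,-115|116', '11,9,-116|116', '20,10,-123|126', '11,0,-115|116']
405 ['20,-10,-125|128', '21,-8,-126|129', '13,-9,-119|120', '13,-7,-119|120', '11,8,-118|118', '11,9,-118|118', '21,10,-126|129', '12,0,-119|120']
413 ['21,-9,-128|131', '20,-8,-127|130', '12,-8,-121|121', '13,-7,-121|122', '12,8,-120|121', '11,8,-120|120', '22,9,-128|131', '12,0,-120|121']
```

The wrist depth shows the real fingertips about 35 mm behind the reported TCP: the pad spans tool z -35 to -70 at gap 30. I'll allow for that, reopen and go lower.

```bash
python3 - <<'E'
from h import *
g,q,c=pick((437.7,2.5),-92.6,16,-26)
plan((g,q))
E
```

```text
t 4.0 tcp [436.  -23.8   3.6] gap 30.3 F [-0.4 -0.3  0.4]
 rot [0.001 0.002 0.   ] mm [-0.4  0.5 31.4]  |ang|0 dist 31
```

>>> move_arm:
  deltas: [0,0,0,0,0,0,85,0,0,0,0,0,0,85,0,0,0,0,0,0,85,0,0,0,0,0,0,85,0,0,0,0,0,0,85,0,0,0,0,0,0,85,0,0,0,0,0,10,85,0,0,0,0,0,20,85,0,0,0,0,0,31,85,0,0,0,0,0,31,85,0,0,0,0,0,31,85,0,0,0,0,0,31,50,0,0,0,0,0,31,50,0,0,0,0,0,31,50,0,0,0,0,0,31,50,0,0,0,0,0,31,50,0,0,0,0,0,31,50]

```text
time_s: 5.65
ee_pos: [0.4368, -0.0134, -0.0251]
tool_rot: [-0.119, 0.712, 0.68, 0.126]
force: [-0.7, -1.8, 6.2]
finger_gap: 0.0612
finger_force: 65.6
```

```bash
python3 - <<'E'
from h import *
s,e,r=st()
ct=r.inv().apply(np.array([437.7,2.5,14])-e);print('box in tool',ct)
c=np.array([ct[0],0,ct[2]]); qp=Rt(CAZ,90-PH); q=Rt(-92.6,-PH)
P=[car(0,-120,z)-qp.apply(c) for z in (150,70)]
print(P)
plan((e+[0,0,150],q),(P[0],qp),(P[1],qp))
E
```

```text
box in tool [ 28.30564885   0.23319117 -31.29970324]
[array([ 700.14906517, -113.8960181 ,  165.89348036]), array([ 700.14906517, -113.8960181 ,   85.89348036])]
t 5.7 tcp [436.8 -13.4 -25.1] gap 61.2 F [-0.7 -1.8  6.2]
 rot [ 0.002  0.002 -0.   ] mm [  51.     0.3 -141.1]  |ang|0 dist 150
 rot [-0.762 -1.163 -1.633] mm [ -18.2  268.  -209.1]  |ang|123 dist 340
 rot [-0.762 -1.163 -1.633] mm [ -45.4  267.9 -133.9]  |ang|123 dist 303
```

>>> move_arm:
  deltas: [0,0,0,10,0,-28,50,0,0,0,20,0,-56,50,0,0,0,31,0,-85,50,0,0,0,41,0,-113,50,0,0,0,51,0,-141,50,0,0,0,51,0,-141,50]

```text
time_s: 6.25
ee_pos: [0.438, -0.0142, 0.1268]
tool_rot: [-0.116, 0.712, 0.681, 0.126]
force: [0.3, -0.7, -2.5]
finger_gap: 0.0606
finger_force: 66.9
```

```bash
python3 - <<'E'
from h import *
s,e,r=st();print(s['finger_force'])
c=np.array([28.3,0,-31.3]); qp=Rt(CAZ,90-PH)
P=[car(0,-120,z)-qp.apply(c) for z in (150,70)]
plan((P[0],qp))
E
```

```text
66.87433004379272
t 6.2 tcp [438.  -14.2 126.8] gap 60.6 F [ 0.3 -0.7 -2.5]
 rot [-0.759 -1.157 -1.631] mm [-70.2 266.6 -64.5]  |ang|123 dist 283
```

>>> move_arm:
  deltas: [-0.759,-1.157,-1.631,-18,66,-16,50,-0.759,-1.157,-1.631,-18,66,-16,50,-0.759,-1.157,-1.631,-35,133,-32,50,-0.759,-1.157,-1.631,-35,133,-32,50,-0.759,-1.157,-1.631,-52,200,-48,50,-0.759,-1.157,-1.631,-52,200,-48,50,-0.759,-1.157,-1.631,-70,267,-64,50,-0.759,-1.157,-1.631,-70,267,-64,50,-0.759,-1.157,-1.631,-70,267,-64,50,-0.759,-1.157,-1.631,-70,267,-64,50,-0.759,-1.157,-1.631,-70,267,-64,50,-0.759,-1.157,-1.631,-70,267,-64,50,-0.759,-1.157,-1.631,-70,267,-64,50,-0.759,-1.157,-1.631,-70,267,-64,50,-0.759,-1.157,-1.631,-70,267,-64,50,-0.759,-1.157,-1.631,-70,267,-64,50,-0.759,-1.157,-1.631,-70,267,-64,50,-0.759,-1.157,-1.631,-70,267,-64,50]

```text
time_s: 8.05
ee_pos: [0.741, -0.104, 0.2297]
tool_rot: [0.391, 0.085, 0.916, 0.016]
force: [0.4, -0.0, -1.3]
finger_gap: 0.0608
finger_force: 66.8
```

```bash
python3 - <<'E'
from h import *
s,e,r=st();print(s['finger_force'],s['joint_pos'])
c=np.array([28.3,0,-31.3]); qp=Rt(CAZ,90-PH)
P=[car(0,-120,z)-qp.apply(c) for z in (150,70)]
plan((P[0],qp),(P[1],qp))
p,d=bot.get_image("scene");cv2.imwrite("pics/s2.png",p)
w=cloud("top")
print('box top',rect(w,(280,90,440,200),.195,.216))
E
```

```text
66.82554960250854 [-0.39670153  0.48428323  1.78088476  1.18641979  0.265146   -2.85471978]
t 8.1 tcp [ 741.  -104.   229.7] gap 60.8 F [ 0.4 -0.  -1.3]
 rot [-0.11  -0.41  -0.182] mm [ 71.6 -21.8  15.2]  |ang|26 dist 76
 rot [-0.11  -0.41  -0.182] mm [128.8 -29.4  70.6]  |ang|26 dist 150
box top (33, array([683. , -63.1]), array([32.2, 12.4]), 16.0, np.float64(200.4))
```

View pics/s2.png

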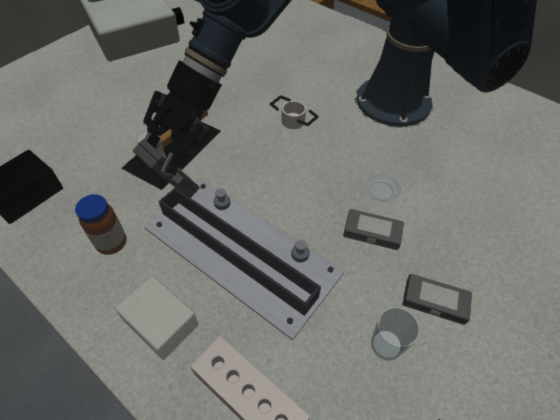

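The scene view shows the box held over the channel's near-right end, but joint 6 is at its limit with the wrist near singular. I'll fit the arm's kinematics from the poses recorded so far, so I can choose a reachable wrist branch.

```bash
cat > kin.py <<'E'
import numpy as np
from scipy.optimize import least_squares
from scipy.spatial.transform import Rotation as R
LO=np.array([-3.08,-.75,.22,-1.43,0,-2.85]);HI=np.array([3.08,2.2,2.44,4.57,2.65,2.85])
def fk(j,p):
    # p: dh base z, a1 x, lateral y, L2, x3, L3, x5,L5, s4, s6, r6
    T=R.identity();x=np.zeros(3)
    for ax,s,off in [('z',1,[p[1],p[2],p[0]]),('y',1,[p[4],0,p[3]]),('y',1,[p[6],p[9],p[5]]),('z',1,[0,0,0]),('y',1,[p[7],p[10],p[8]]),('z',1,[0,0,0])]:
        i=fk.n; fk.n+=1; T=T*R.from_euler(ax,s*j[i]); x=x+T.apply(off)
    fk.n=0
    return x,T*R.from_euler('z',p[11])
fk.n=0
S=[([-1.323,.527,1.433,0,1.181,-.178],[.25799,-.5684,.2001],[-.0011,.97743,.21128,0]),
([-0.55787,.46458,1.94851,.37783,.93702,-.76772],[.4371,-.0273,.1242],[-.118,.713,.68,.125]),
([-0.55207,.72056,2.01631,.51944,.64413,-.96197],[.4359,-.0237,.0037],[-.119,.712,.68,.125])]
def err(j,p,x,q):
    X,T=fk(j,p); return np.r_[X-x,0.3*(R.from_quat([q[1],q[2],q[3],q[0]]).inv()*T).as_rotvec()]
def fit(S):
    f=lambda p:np.concatenate([err(j,p,x,q) for j,x,q in S]+[1e-4*p])
    best=None
    for a in (0,np.pi/2,np.pi,-np.pi/2):
        r=least_squares(f,np.r_[.3,0,0,.35,0,.3,0,0,.3,0,0,a])
        if best is None or r.cost<best.cost: best=r
    return best
E
python3 - <<'E'
from kin import *
from plant import bot
s=bot.read_state();S.append((list(s['joint_pos']),list(s['ee_pos']),list(s['tool_rot'])))
print(S[-1])
b=fit(S);print(b.cost,b.x.round(4))
for j,x,q in S: print((err(j,b.x,x,q)*1000).round(1))
E
```

```text
([np.float64(-0.3960370889032793), np.float64(0.48296195937462433), np.float64(1.779184394765371), np.float64(1.1885194444222467), np.float64(0.26545774187380705), np.float64(-2.854565534901765)], [np.float64(0.7421244952278054), np.float64(-0.10374389843078821), np.float64(0.2315361529016253)], [np.float64(0.39296746876178756), np.float64(0.08585135929026111), np.float64(0.915395709948624), np.float64(0.016025192997982756)])
4.7322037168285607e-07 [ 2.7630e-01 -1.2000e-03  5.5900e-02  5.8670e-01  4.5000e-03  3.8750e-01
  1.1390e-01 -1.1000e-03  3.2870e-01  5.5900e-02 -1.1000e-03  1.5709e+00]
[ 0.   0.   0.  -0.8 -0.2  0. ]
[0.  0.1 0.1 0.  0.4 0.1]
[ 0.   0.  -0.  -0.1  0.1 -0.1]
[ 0.  -0.1 -0.1  0.   0.   0. ]
```

```bash
cat >> kin.py <<'E'
P=np.array([.2763,-.0012,.0559,.5867,.0045,.3875,.1139,-.0011,.3287,.0559,-.0011,1.5709])
S.append(([-.396037,.482962,1.779184,1.188519,.265458,-2.854566],[.742124,-.103744,.231536],[.392967,.085851,.915396,.016025]))
P=fit(S).x
def ik(xmm,Rq,n=40,seed=0):
    q=np.roll(Rq.as_quat(),1);rng=np.random.default_rng(seed);out=[]
    for k in range(n):
        r=least_squares(lambda j:err(j,P,np.array(xmm)/1000,q),rng.uniform(LO,HI),bounds=(LO,HI))
        if r.cost<1e-8 and not any(np.abs(r.x-o).max()<.02 for o in out): out.append(r.x)
    return out
E
python3 - <<'E'
from kin import *
from h import *
s,e,r=st()
c=np.array([28.3,0,-31.3])
for y in (-120,0,120):
  for z in (150,70):
    qp=Rt(CAZ,70); T=car(0,y,z)-qp.apply(c)
    print(y,z,T.round(0));[print('   ',o.round(2)) for o in ik(T,qp)]
g,q,_=pick((437.7,2.5),-92.6,16,-26)
print('pick');[print('   ',o.round(2)) for o in ik(g+[0,0,150],q)]
E
```

```text
-120 150 [ 700. -114.  166.]
    [-0.59  0.8   2.12  2.44  1.05  1.72]
-120 70 [ 700. -114.   86.]
    [-0.59  1.    2.1   2.5   1.19  1.6 ]
0 150 [695.   6. 166.]
    [-0.32  0.81  2.19  2.76  1.08  1.63]
0 70 [695.   6.  86.]
    [-0.32  1.02  2.17  2.79  1.26  1.56]
120 150 [690. 126. 166.]
    [-0.    0.8   2.16  3.09  1.04  1.58]
120 70 [690. 126.  86.]
    [-0.    1.01  2.14  3.1   1.23  1.57]
pick
    [-0.53  0.46  1.96  0.39  0.93 -0.75]
```

```bash
cat >> kin.py <<'E'
from itertools import product
def path(j0,j1,c,maxang=8.0,maxlin=45,show=True,start=None):
    """joint-linear path; prints rows per 20 relative to start poses. c: box centre in tool mm (None: no box)"""
    j0,j1=np.array(j0),np.array(j1); N=400
    X=[fk(j0+(j1-j0)*t,P) for t in np.linspace(0,1,N+1)]
    idx=[0];k=0
    while k<N:
        m=k+1
        while m<N and np.degrees((X[k][1].inv()*X[m+1][1]).magnitude())<maxang and np.linalg.norm(X[m+1][0]-X[k][0])*1000<maxlin and np.abs((j1-j0)*(m+1-k)/N).max()<.19: m+=1
        idx.append(m);k=m
    body=np.array(list(product([-43,43],[-57,57],[-35,-100,-250])),float)
    if c is not None: bx=np.array(list(product([c[0]-60,c[0]+60],[-31,31],[c[2]-14,c[2]+14]))) ; body=np.vstack([body,bx])
    for n,i in enumerate(idx):
        x,T=X[i]
        if n%20==0 and n<len(idx)-1 or n==0: x0,T0=x,T
        if n%20==0 and n>0: xb,Tb=x,T
        if n>0:
            rx,rT=(x0,T0) if n%20 else (pxs,pT)
            d=rT.inv().apply(x-rx)*1000; v=(rT.inv()*T).as_rotvec()
            W=T.apply(body)+x*1000; lo=W[W[:,2].argmin()]
            print(n,', '.join(f'{a:.2f}' for a in v)+', '+', '.join(f'{a:.0f}' for a in d),'  tcp',(x*1000).round(0),'low',lo.round(0))
        if n%20==0: pxs,pT=x,T
E
python3 - <<'E'
from kin import *
from h import *
s,e,r=st()
c=np.array([28.3,0,-31.3]);qp=Rt(CAZ,70); T=car(0,-120,155)-qp.apply(c)
j1=ik(T,qp,10)[0];print(j1.round(3))
path(s['joint_pos'],j1,c)
E
```

```text
[-0.591  0.786  2.119  2.438  1.036  1.732]
1 -0.02, 0.01, 0.14, 8, 3, 2   tcp [739. -99. 224.] low [ 661. -102.  169.]
2 -0.03, 0.02, 0.27, 16, 7, 5   tcp [736. -95. 218.] low [658. -85. 163.]
3 -0.05, 0.04, 0.41, 23, 10, 7   tcp [733. -90. 211.] low [656. -68. 159.]
4 -0.06, 0.05, 0.55, 30, 13, 8   tcp [730. -86. 206.] low [655. -52. 157.]
5 -0.07, 0.07, 0.69, 36, 17, 10   tcp [727. -81. 200.] low [655. -36. 157.]
6 -0.08, 0.09, 0.82, 43, 20, 11   tcp [725. -77. 195.] low [657. -21. 158.]
7 -0.09, 0.10, 0.96, 48, 24, 13   tcp [722. -73. 190.] low [659.  -8. 161.]
8 -0.09, 0.12, 1.10, 53, 27, 14   tcp [720. -69. 186.] low [663.   4. 165.]
9 -0.10, 0.14, 1.24, 58, 30, 15   tcp [718. -65. 182.] low [646. -36. 165.]
10 -0.11, 0.16, 1.37, 63, 33, 16   tcp [716. -61. 179.] low [ 656. -110.  159.]
11 -0.11, 0.18, 1.51, 67, 36, 17   tcp [714. -57. 176.] low [650. -98. 152.]
12 -0.11, 0.20, 1.65, 71, 39, 17   tcp [713. -54. 173.] low [645. -87. 147.]
13 -0.11, 0.22, 1.78, 74, 42, 18   tcp [711. -50. 170.] low [641. -74. 142.]
14 -0.12, 0.25, 1.92, 77, 45, 18   tcp [710. -47. 168.] low [637.
[... 1702 characters left out ...]
-0, 31, -11   tcp [707. -68. 167.] low [ 669. -127.  102.]
38 0.24, 0.27, 2.41, -1, 36, -13   tcp [707. -73. 168.] low [ 664. -121.   97.]
39 0.28, 0.29, 2.54, -2, 41, -15   tcp [706. -78. 168.] low [ 660. -116.   93.]
40 0.31, 0.31, 2.66, -3, 47, -18   tcp [705. -84. 169.] low [ 657. -110.   91.]
41 0.02, -0.00, 0.13, 3, -5, -2   tcp [705. -90. 169.] low [ 655. -104.   89.]
42 0.04, -0.00, 0.26, 7, -10, -4   tcp [704. -97. 170.] low [653. -98.  89.]
43 0.07, -0.01, 0.39, 10, -16, -6   tcp [ 702. -104.  170.] low [652. -92.  90.]
44 0.09, -0.02, 0.51, 14, -21, -8   tcp [ 701. -111.  171.] low [652. -87.  92.]
45 0.10, -0.02, 0.57, 16, -24, -9   tcp [ 700. -114.  171.] low [ 655. -147.   94.]
```

>>> move_arm:
  deltas: [-0.07,0.07,0.69,36,17,10,50,-0.07,0.07,0.69,36,17,10,50,-0.07,0.07,0.69,36,17,10,50,-0.07,0.07,0.69,36,17,10,50,-0.07,0.07,0.69,36,17,10,50,-0.11,0.16,1.37,63,33,16,50,-0.11,0.16,1.37,63,33,16,50,-0.11,0.16,1.37,63,33,16,50,-0.11,0.16,1.37,63,33,16,50,-0.11,0.16,1.37,63,33,16,50,-0.12,0.27,2.06,79,47,19,50,-0.12,0.27,2.06,79,47,19,50,-0.12,0.27,2.06,79,47,19,50,-0.12,0.27,2.06,79,47,19,50,-0.12,0.27,2.06,79,47,19,50,-0.1,0.41,2.74,87,56,20,50,-0.1,0.41,2.74,87,56,20,50,-0.1,0.41,2.74,87,56,20,50,-0.1,0.41,2.74,87,56,20,50,-0.1,0.41,2.74,87,56,20,50]

```text
time_s: 10.15
ee_pos: [0.7047, -0.0353, 0.1592]
tool_rot: [-0.075, 0.89, 0.138, 0.428]
force: [-0.3, -0.2, -2.0]
finger_gap: 0.0603
finger_force: 66.7
```

```bash
python3 - <<'E'
from kin import *
from h import *
s,e,r=st();print(np.round(s['joint_pos'],2),s['time_s'])
path(s['joint_pos'],[-0.591,0.786,2.119,2.438,1.036,1.732],np.array([28.3,0,-31.3]))
E
```

```text
[-0.48  0.62  1.93  1.76  0.61 -0.79] 10.15
1 0.00, 0.01, 0.13, -0, -1, 0   tcp [705. -33. 159.] low [665. -99. 139.]
2 0.01, 0.03, 0.27, -0, -1, 1   tcp [705. -33. 158.] low [659. -93. 133.]
3 0.01, 0.04, 0.40, -0, -2, 1   tcp [705. -33. 158.] low [654. -86. 128.]
4 0.02, 0.05, 0.53, -0, -1, 1   tcp [705. -33. 158.] low [650. -79. 124.]
5 0.03, 0.07, 0.67, -0, -1, 0   tcp [705. -33. 159.] low [646. -71. 121.]
6 0.03, 0.08, 0.80, 0, -0, 0   tcp [705. -34. 159.] low [643. -63. 119.]
7 0.04, 0.09, 0.93, 0, 1, -0   tcp [705. -35. 159.] low [640. -55. 118.]
8 0.05, 0.11, 1.06, 1, 3, -1   tcp [706. -37. 160.] low [639. -47. 118.]
9 0.06, 0.12, 1.19, 1, 4, -1   tcp [706. -38. 160.] low [638. -40. 120.]
10 0.07, 0.14, 1.32, 1, 7, -2   tcp [706. -41. 161.] low [637. -32. 122.]
11 0.09, 0.15, 1.45, 1, 9, -3   tcp [706. -43. 162.] low [638. -26. 125.]
12 0.10, 0.17, 1.58, 1, 12, -4   tcp [707. -46. 162.] low [ 662. -103.  129.]
13 0.12, 0.18, 1.72, 2, 15, -5   tcp [707. -50. 163.] low [658. -99. 124.]
14 0.14, 0.20, 1.86, 2, 19, -7   tcp [707. -54. 164.] low [654. -94. 121.]
15 0.16, 0.22, 1.9
[... 155 characters left out ...]
.26, 1, 32, -12   tcp [707. -68. 167.] low [ 669. -127.  102.]
18 0.24, 0.27, 2.40, 0, 37, -14   tcp [707. -73. 167.] low [ 664. -122.   97.]
19 0.27, 0.29, 2.53, -0, 43, -16   tcp [706. -79. 168.] low [ 660. -116.   93.]
20 0.31, 0.31, 2.66, -1, 48, -18   tcp [705. -85. 169.] low [ 657. -110.   91.]
21 0.02, -0.00, 0.13, 3, -5, -2   tcp [705. -91. 169.] low [ 655. -103.   89.]
22 0.05, -0.00, 0.27, 7, -11, -4   tcp [704. -98. 170.] low [653. -97.  89.]
23 0.07, -0.01, 0.40, 10, -17, -6   tcp [ 702. -105.  170.] low [652. -92.  90.]
24 0.09, -0.02, 0.53, 15, -22, -9   tcp [ 701. -112.  171.] low [652. -86.  93.]
25 0.10, -0.02, 0.56, 16, -24, -9   tcp [ 700. -114.  171.] low [653. -85.  94.]
```

Tracking works well, so I'll continue along the path.

>>> move_arm:
  deltas: [0.03,0.07,0.67,0,-1,0,50,0.03,0.07,0.67,0,-1,0,50,0.03,0.07,0.67,0,-1,0,50,0.03,0.07,0.67,0,-1,0,50,0.03,0.07,0.67,0,-1,0,50,0.07,0.14,1.32,1,7,-2,50,0.07,0.14,1.32,1,7,-2,50,0.07,0.14,1.32,1,7,-2,50,0.07,0.14,1.32,1,7,-2,50,0.07,0.14,1.32,1,7,-2,50,0.16,0.22,1.99,1,23,-8,50,0.16,0.22,1.99,1,23,-8,50,0.16,0.22,1.99,1,23,-8,50,0.16,0.22,1.99,1,23,-8,50,0.16,0.22,1.99,1,23,-8,50,0.31,0.31,2.66,-1,48,-18,50,0.31,0.31,2.66,-1,48,-18,50,0.31,0.31,2.66,-1,48,-18,50,0.31,0.31,2.66,-1,48,-18,50,0.31,0.31,2.66,-1,48,-18,50]

```text
time_s: 12.15
ee_pos: [0.7057, -0.0854, 0.1687]
tool_rot: [0.544, -0.273, 0.787, -0.106]
force: [0.0, -0.4, -2.0]
finger_gap: 0.061
finger_force: 66.7
```

```bash
python3 - <<'E'
from kin import *
from h import *
s,e,r=st();print(np.round(s['joint_pos'],2))
c=np.array([28.3,0,-31.3]);qp=Rt(CAZ,70); T=car(0,-120,155)-qp.apply(c)
plan((T,qp))
E
```

```text
[-0.57  0.75  2.08  2.31  0.95  1.29]
t 12.2 tcp [705.7 -85.4 168.7] gap 61.0 F [ 0.  -0.4 -2. ]
 rot [ 0.101 -0.023  0.562] mm [ 15.2 -22.9  -9.6]  |ang|33 dist 29
```

>>> move_arm:
  deltas: [0.1,-0.02,0.56,15,-23,-9.5,50,0.1,-0.02,0.56,15,-23,-9.5,50,0.1,-0.02,0.56,15,-23,-9.5,50,0.1,-0.02,0.56,15,-23,-9.5,50,0.1,-0.02,0.56,15,-23,-9.5,50,0.1,-0.02,0.56,15,-23,-9.5,50,0.1,-0.02,0.56,15,-23,-9.5,50]

```text
time_s: 12.85
ee_pos: [0.7018, -0.114, 0.1736]
tool_rot: [0.575, -0.022, 0.818, 0.01]
force: [-0.4, -0.0, -2.8]
finger_gap: 0.061
finger_force: 66.8
```

```bash
python3 - <<'E'
from kin import *
from h import *
c=np.array([28.3,0,-31.3]);qp=Rt(CAZ,70)
plan(*[(car(0,-120,z)-qp.apply(c),qp) for z in (155,70,68)])
w=cloud("top")*1000; t=CR.inv().apply((w-C0).reshape(-1,3)).reshape(w.shape)
v,u=np.where((np.abs(t[...,1]+120)<50)&(np.abs(t[...,0])<30)&(t[...,2]>203)&(t[...,2]<222))
q=t[v,u]; print(len(q),q.min(0).round(1),q.max(0).round(1),np.median(q,0).round(1)); 
p,d=bot.get_image("top"); pp,_=bot.get_image("scene"); cv2.imwrite("pics/d.png",cv2.resize(np.hstack([p,pp]),(800,300)))
W=cloud("scene")*1000; T=CR.inv().apply((W-C0).reshape(-1,3))
m=(np.abs(T[:,1]+120)<50)&(np.abs(T[:,0])<35)&(T[:,2]>88)&(T[:,2]<220)
q=T[m]
for z in range(90,220,15):
    k=q[(q[:,2]>=z)&(q[:,2]<z+15)]
    if len(k): print(z,len(k),'y',k[:,1].min().round(1),k[:,1].max().round(1),'x',np.percentile(k[:,0],[50,90,98]).round(1))
E
```

```text
t 12.8 tcp [ 701.8 -114.   173.6] gap 61.0 F [-0.4 -0.  -2.8]
 rot [0.002 0.003 0.01 ] mm [ 3.2  0.2 -0.6]  |ang|1 dist 3
 rot [0.002 0.003 0.01 ] mm [83.1  0.9 28.2]  |ang|1 dist 88
 rot [0.002 0.003 0.01 ] mm [85.   1.  28.9]  |ang|1 dist 90
682 [ -29.8 -167.9  203.1] [ 14.5 -77.4 218.8] [  -3.8 -121.3  214.2]
90 64 y -149.2 -86.4 x [14.1 15.  15.3]
105 130 y -146.9 -85.8 x [14.1 15.3 15.8]
120 135 y -148.9 -86.5 x [14.1 15.1 15.5]
135 138 y -146.4 -85.8 x [14.3 15.1 15.5]
150 155 y -148.4 -84.9 x [14.  15.  15.5]
165 136 y -147.3 -81.3 x [14.3 15.2 15.5]
180 217 y -151.9 -73.1 x [11.2 14.9 15.4]
195 397 y -168.6 -70.0 x [-8.2 14.6 15.2]
210 464 y -169.8 -73.4 x [ 0.8 13.2 14.8]
```

View pics/d.png

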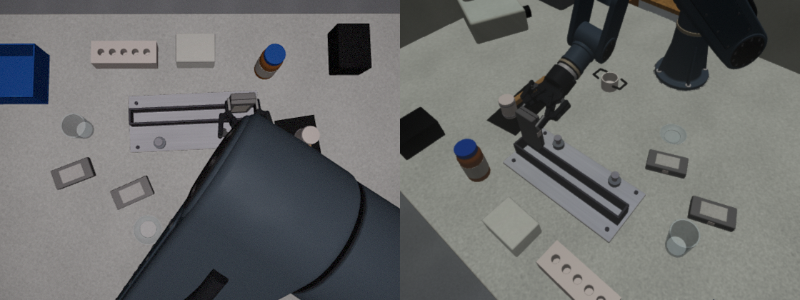

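The box is upright over the channel: its far face is at carrier x ≈ 14 at every height and it spans y -148 to -86. I'll insert it.

>>> move_arm:
  deltas: [0,0,0.01,18,0,5,50,0,0,0.01,33,0,10,50,0,0,0.01,48,0,16,50,0,0,0.01,63,0,21,50,0,0,0.01,73,0,25,50,0,0,0.01,79,0,27,50,0,0,0.01,83,0,28,50,0,0,0.01,83,0,28,50,0,0,0.01,83,0,28,50]

```text
time_s: 13.95
ee_pos: [0.7003, -0.1145, 0.0872]
tool_rot: [0.575, -0.018, 0.818, 0.014]
force: [0.3, 0.7, -0.7]
finger_gap: 0.0611
finger_force: 66.8
```

```bash
python3 - <<'E'
from kin import *
from h import *
c=np.array([28.3,0,-31.3]);qp=Rt(CAZ,70)
plan(*[(car(0,-120,z)-qp.apply(c),qp) for z in (70,68)])
E
```

```text
t 13.9 tcp [ 700.3 -114.5   87.2] gap 61.1 F [ 0.3  0.7 -0.7]
 rot [ 0.002  0.004 -0.001] mm [1.3 0.6 0.3]  |ang|0 dist 1
 rot [ 0.002  0.004 -0.001] mm [3.2 0.6 1. ]  |ang|0 dist 3
```

>>> move_arm:
  deltas: [0,0,0,1.5,0,0.5,50,0,0,0,2.6,0,1,50,0,0,0,2.6,0,1,50,0,0,0,2.6,0,1,72,0,0,0,2.6,0,1,72,0,0,0,2.6,0,1,72,0,0,0,2.6,0,1,72,0,0,0,2.6,0,-10,72,0,0,0,2.6,0,-25,72,0,0,0,2.6,0,-40,72,0,0,0,2.6,0,-60,72,0,0,0,2.6,0,-80,72,0,0,0,2.6,0,-80,72]

```text
time_s: 15.25
ee_pos: [0.622, -0.1181, 0.1115]
tool_rot: [0.574, -0.016, 0.819, 0.014]
force: [-0.8, 0.1, -1.2]
finger_gap: 0.0723
finger_force: 0.0
```

```bash
cat >> h.py <<'E'
def standing(n="scene"):
    W=cloud(n)*1000; T=CR.inv().apply((W-C0).reshape(-1,3))
    m=(np.abs(T[:,1])<195)&(np.abs(T[:,0])<30)&(T[:,2]>118)&(T[:,2]<136); q=T[m]
    ys=np.sort(q[:,1]); 
    for g in np.split(ys,np.where(np.diff(ys)>12)[0]+1):
        k=q[(q[:,1]>=g[0])&(q[:,1]<=g[-1])]
        if len(k)>15: print(n,len(k),'y',np.percentile(k[:,1],[1,99]).round(1),'x',np.percentile(k[:,0],[1,99]).round(1),'z',np.median(k[:,2]).round(1))
E
python3 - <<'E'
from kin import *
from h import *
plan()
standing("scene");w=cloud("top")
for b in boxes(w): print(b)
B=[(478.6,376.3),(419.3,194.0)];A=[-69.4,-66.8]
s=bot.read_state();print(np.round(s['joint_pos'],2))
for (b,a,y) in zip(B,A,(120,0)):
  for flip in (0,180):
    for hz in (a,a+180):
      g,q,c=pick(b,hz,16,-26)
      if flip: q=q*R.from_euler('z',180,degrees=True)
      c=q.inv().apply(np.array([*b,14])-g)
      qp=Rt(CAZ,70)
      if flip: qp=qp*R.from_euler('z',180,degrees=True)
      I=[ik(T,r,12) for T,r in ((g+[0,0,150],q),(g,q),(car(0,y,155)-qp.apply(c),qp))]
      print(b,'flip',flip,'h',hz,[[o.round(2).tolist() for o in k] for k in I])
E
```

```text
t 15.2 tcp [ 622.  -118.1  111.5] gap 72.3 F [-0.8  0.1 -1.2]
scene 397 y [-147.1  -86.4] x [-13.1  14.3] z 126.6
(np.int32(1598), [478.7, 376.6], [120.9, 63.6], -69.2, 26.8)
(np.int32(1606), [419.3, 194.0], [120.5, 63.2], -66.1, 26.7)
[-0.72  1.    2.29  2.4   1.33  1.47]
(478.6, 376.3) flip 0 h -69.4 [[[0.26, 0.6, 1.62, 0.42, 1.0, -0.34]], [[0.26, 0.84, 1.68, 0.54, 0.73, -0.52]], [[-0.0, 0.79, 2.16, 3.09, 1.02, 1.58]]]
(478.6, 376.3) flip 0 h 110.6 [[[0.68, 0.68, 1.42, -0.36, 1.18, -2.65]], [[0.68, 0.9, 1.47, -0.42, 0.93, -2.54]], [[-0.0, 0.79, 2.16, 3.09, 1.02, 1.58]]]
(478.6, 376.3) flip 180 h -69.4 [[[0.26, 0.6, 1.62, 0.42, 1.0, 2.8]], [[0.26, 0.84, 1.68, 0.54, 0.73, 2.62]], [[-0.0, 0.79, 2.16, 3.09, 1.02, -1.56]]]
(478.6, 376.3) flip 180 h 110.6 [[[0.68, 0.68, 1.42, -0.36, 1.18, 0.49]], [[0.68, 0.9, 1.47, -0.42, 0.93, 0.6]], [[-0.0, 0.79, 2.16, 3.09, 1.02, -1.56]]]
(419.3, 194.0) flip 0 h -66.8 [[[-0.07, 0.49, 1.89, 0.38, 0.96, -0.73]], [[-0.07, 0.79, 1.96, 0.54, 0.63, -0.96]], [[-0.31, 0.79, 2.18, 2.76, 1.07, 1.64]]]
(419.3, 194.0) flip 0 h 113.2 [[[0.47, 0.5, 1.88, -0.47, 0.85, -2.75]], [[0.47, 0.8, 1.94, -0.72, 0.54, -2.43]], [[-0.31, 0.79, 2.18, 2.76, 1.07, 1.64]]]
(419.3, 194.0) flip 180 h -66.8 [[[-0.07, 0.49, 1.89, 0.38, 0.96, 2.41]], [[-0.07, 0.79, 1.96, 0.54, 0.63, 2.18]], [[-0.31, 0.79, 2.18, 2.76, 1.07, -1.5]]]
(419.3, 194.0) flip 180 h 113.2 [[[0.47, 0.5, 1.88, -0.47, 0.85, 0.39]], [[0.47, 0.8, 1.94, -0.72, 0.54, 0.71]], [[-0.31, 0.79, 2.18, 2.76, 1.07, -1.5]]]
```

Box 1 stands in the channel at y -147 to -86. Next is the box at (419,194).

```bash
python3 - <<'E'
from kin import *
from h import *
s=bot.read_state()
g,q,c=pick((419.3,194.0),-66.8,16,-26); print(g)
path(s['joint_pos'],ik(g+[0,0,150],q,8)[0],None)
E
```

```text
[425.60307055 179.29383457 -26.        ]
1 -0.08, -0.02, -0.11, -10, 28, 4   tcp [633. -89. 120.] low [578. -42.  86.]
2 -0.15, -0.04, -0.22, -18, 55, 7   tcp [637. -62. 126.] low [578. -24.  88.]
3 -0.21, -0.06, -0.33, -25, 81, 7   tcp [638. -36. 133.] low [578.  -7.  90.]
4 -0.28, -0.09, -0.44, -31, 106, 6   tcp [638. -10. 139.] low [577.   9.  92.]
5 -0.35, -0.12, -0.55, -35, 132, 4   tcp [636.  15. 144.] low [575.  24.  94.]
6 -0.41, -0.16, -0.66, -38, 156, -0   tcp [633.  39. 148.] low [573.  39.  96.]
7 -0.47, -0.20, -0.77, -40, 180, -6   tcp [627.  63. 152.] low [570.  52.  97.]
8 -0.53, -0.24, -0.88, -41, 203, -12   tcp [620.  85. 155.] low [568.  65.  99.]
9 -0.59, -0.29, -0.99, -41, 224, -20   tcp [612. 106. 158.] low [565.  77. 101.]
10 -0.65, -0.34, -1.10, -40, 245, -28   tcp [603. 126. 160.] low [562.  88. 103.]
11 -0.70, -0.39, -1.21, -38, 264, -38   tcp [593. 145. 161.] low [559.  99. 105.]
12 -0.76, -0.45, -1.32, -35, 281, -48   tcp [581. 162. 161.] low [556. 110. 107.]
13 -0.81, -0.52, -1.43, -31, 297, -58   tcp [569. 178. 161.] low [553. 119. 109.]
14 -0.86, -0.59, 
[... 1053 characters left out ...]
8, 11, -5   tcp [426. 230. 124.] low [456. 158. 106.]
28 -0.10, -0.42, -0.93, -63, 15, -8   tcp [422. 224. 122.] low [461. 156. 108.]
29 -0.10, -0.48, -1.05, -66, 19, -13   tcp [420. 218. 121.] low [466. 154. 112.]
30 -0.11, -0.54, -1.16, -67, 23, -18   tcp [418. 212. 120.] low [471. 153. 116.]
31 -0.11, -0.60, -1.28, -68, 27, -23   tcp [418. 205. 120.] low [477. 152. 121.]
32 -0.10, -0.66, -1.39, -67, 31, -29   tcp [419. 198. 120.] low [483. 152. 126.]
33 -0.10, -0.72, -1.50, -65, 34, -36   tcp [421. 190. 121.] low [489. 152. 132.]
34 -0.09, -0.78, -1.61, -61, 38, -43   tcp [424. 183. 123.] low [496. 153. 139.]
35 -0.09, -0.81, -1.66, -59, 39, -46   tcp [426. 179. 124.] low [499. 154. 142.]
```

>>> move_arm:
  deltas: [-0.15,-0.04,-0.22,-18,55,7,85,-0.15,-0.04,-0.22,-18,55,7,85,-0.28,-0.09,-0.44,-31,106,6,85,-0.28,-0.09,-0.44,-31,106,6,85,-0.41,-0.16,-0.66,-38,156,0,85,-0.41,-0.16,-0.66,-38,156,0,85,-0.53,-0.24,-0.88,-41,203,-12,85,-0.53,-0.24,-0.88,-41,203,-12,85,-0.65,-0.34,-1.1,-40,245,-28,85,-0.65,-0.34,-1.1,-40,245,-28,85,-0.76,-0.45,-1.32,-35,281,-48,85,-0.76,-0.45,-1.32,-35,281,-48,85,-0.86,-0.59,-1.54,-26,312,-69,85,-0.86,-0.59,-1.54,-26,312,-69,85,-0.95,-0.74,-1.76,-14,335,-91,85,-0.95,-0.74,-1.76,-14,335,-91,85,-1.04,-0.91,-1.97,-1,352,-113,85,-1.04,-0.91,-1.97,-1,352,-113,85,-1.11,-1.1,-2.16,13,363,-133,85,-1.11,-1.1,-2.16,13,363,-133,85]

```text
time_s: 17.35
ee_pos: [0.4755, 0.2404, 0.1445]
tool_rot: [-0.467, 0.875, 0.061, 0.109]
force: [-0.3, 0.0, -0.4]
finger_gap: 0.0851
finger_force: 0.0
```

```bash
python3 - <<'E'
from kin import *
from h import *
s=bot.read_state()
for b in boxes(cloud("top")): print(b)
g,q,c=pick((419.3,194.0),-66.5,16,-26); print(np.round(s['joint_pos'],2))
path(s['joint_pos'],ik(g+[0,0,150],q,8)[0],None)
E
```

```text
(np.int32(1109), [479.7, 374.3], [117.0, 62.5], -70.5, 26.6)
[-0.33  0.69  2.06  1.19  1.11  0.13]
1 -0.02, -0.06, -0.13, -11, -1, 2   tcp [464. 244. 141.] low [439. 178. 104.]
2 -0.04, -0.11, -0.25, -22, -0, 3   tcp [454. 244. 138.] low [439. 175. 103.]
3 -0.06, -0.17, -0.38, -32, 1, 3   tcp [445. 244. 134.] low [441. 171. 102.]
4 -0.07, -0.22, -0.50, -40, 3, 2   tcp [437. 241. 131.] low [443. 168. 102.]
5 -0.08, -0.28, -0.63, -48, 6, -1   tcp [430. 238. 128.] low [446. 164. 102.]
6 -0.09, -0.34, -0.76, -54, 10, -4   tcp [425. 233. 125.] low [451. 161. 104.]
7 -0.10, -0.40, -0.88, -59, 14, -7   tcp [420. 228. 123.] low [456. 158. 106.]
8 -0.10, -0.46, -1.01, -62, 18, -12   tcp [417. 221. 121.] low [462. 156. 110.]
9 -0.11, -0.52, -1.13, -64, 23, -18   tcp [416. 214. 120.] low [468. 155. 114.]
10 -0.11, -0.59, -1.26, -64, 28, -24   tcp [416. 207. 119.] low [475. 153. 119.]
11 -0.11, -0.65, -1.38, -63, 32, -30   tcp [417. 199. 120.] low [482. 153. 125.]
12 -0.10, -0.72, -1.50, -60, 36, -37   tcp [420. 191. 121.] low [489. 153. 132.]
13 -0.10, -0.79, -1.62, -55, 40, -45   tcp [424. 182. 123.] low [496. 154. 140.]
14 -0.09, -0.81, -1.66, -53, 41, -48   tcp [426. 179. 124.] low [499. 154. 142.]
```

>>> move_arm:
  deltas: [-0.07,-0.22,-0.5,-40,3,2,85,-0.07,-0.22,-0.5,-40,3,2,85,-0.07,-0.22,-0.5,-40,3,2,85,-0.07,-0.22,-0.5,-40,3,2,85,-0.1,-0.46,-1.01,-62,18,-12,85,-0.1,-0.46,-1.01,-62,18,-12,85,-0.1,-0.46,-1.01,-62,18,-12,85,-0.1,-0.46,-1.01,-62,18,-12,85,-0.1,-0.72,-1.5,-60,36,-37,85,-0.1,-0.72,-1.5,-60,36,-37,85,-0.1,-0.72,-1.5,-60,36,-37,85,-0.1,-0.72,-1.5,-60,36,-37,85,-0.09,-0.81,-1.66,-53,41,-48,85,-0.09,-0.81,-1.66,-53,41,-48,85,-0.09,-0.81,-1.66,-53,41,-48,85]

```text
time_s: 18.9
ee_pos: [0.4286, 0.1771, 0.1247]
tool_rot: [-0.147, 0.543, 0.821, 0.098]
force: [-0.0, -0.3, 0.3]
finger_gap: 0.0854
finger_force: 0.0
```

```bash
python3 - <<'E'
from kin import *
from h import *
print(boxes(cloud("top")))
s,e,r=st();w=cloud("wrist")*1000
def wbox(w,c,rad=90):
    k=w[(np.hypot(w[...,0]-c[0],w[...,1]-c[1])<rad)&(w[...,2]>20)&(w[...,2]<34)]
    (cc,sz,a)=cv2.minAreaRect(k[:,:2].astype(np.float32)); print(len(k),np.round(cc,1),np.round(sz,1),round(a,1))
wbox(w,(419,194))
g,q,c=pick((419.3,194.0),-66.5,16,-26)
plan((g,q))
E
```

```text
[(np.int32(1607), [478.8, 376.3], [121.2, 63.2], -69.6, 26.7)]
7841 [420.5 197.5] [ 61.7 120.1] 23.3
t 19.0 tcp [428.3 176.6 124.2] gap 84.8 F [-0.2  0.1  0.2]
 rot [ 0.003 -0.008 -0.009] mm [-49.2  -1.3 142. ]  |ang|1 dist 150
```

>>> move_arm:
  deltas: [0,0,0,-12,0,35,85,0,0,0,-25,0,71,85,0,0,0,-37,0,107,85,0,0,0,-43,0,125,85,0,0,0,-49,-1,142,85,0,0,0,-49,-1,142,85,0,0,0,-49,-1,142,85,0,0,0,-49,-1,142,50,0,0,0,-49,-1,142,50,0,0,0,-49,-1,142,50,0,0,0,-49,-1,142,50,0,0,0,-49,-1,142,50,0,0,0,-49,-1,142,50]

```text
time_s: 20.3
ee_pos: [0.4273, 0.179, -0.0246]
tool_rot: [-0.146, 0.543, 0.821, 0.099]
force: [-0.0, -2.6, 5.9]
finger_gap: 0.0607
finger_force: 65.7
```

```bash
python3 - <<'E'
from kin import *
from h import *
s,e,r=st();print(s['finger_force'])
c=r.inv().apply(np.array([419.6,194.8,14])-e);print('c',c.round(1)); c[1]=0
plan((e+[0,0,150],Rt(-66.5,-20)))
qp=Rt(CAZ,70);T=car(0,0,155)-qp.apply(c);jt=ik(T,qp,8)[0]
j0=ik(e+[0,0,150],Rt(-66.5,-20),8)[0];print(j0.round(2),jt.round(3))
path(j0,jt,c)
E
```

```text
65.69089651107788
c [ 29.8  -0.8 -30.1]
t 20.3 tcp [427.3 179.  -24.6] gap 60.7 F [-0.  -2.6  5.9]
 rot [ 0.006 -0.005 -0.007] mm [  52.1    0.5 -140.7]  |ang|1 dist 150
[-0.07  0.49  1.89  0.38  0.97 -0.73] [-0.316  0.787  2.187  2.755  1.066  1.637]
1 -0.02, 0.05, 0.12, 13, 6, 4   tcp [427. 194. 126.] low [467. 170. 128.]
2 -0.04, 0.11, 0.25, 26, 13, 7   tcp [429. 208. 127.] low [465. 180. 127.]
3 -0.06, 0.17, 0.37, 37, 21, 9   tcp [431. 222. 130.] low [464. 189. 126.]
4 -0.07, 0.22, 0.50, 48, 29, 10   tcp [435. 235. 133.] low [463. 199. 126.]
5 -0.08, 0.28, 0.62, 57, 39, 9   tcp [440. 247. 136.] low [463. 208. 127.]
6 -0.09, 0.34, 0.75, 66, 49, 8   tcp [446. 258. 140.] low [464. 217. 128.]
7 -0.09, 0.40, 0.87, 73, 59, 6   tcp [454. 267. 145.] low [482. 195. 128.]
8 -0.09, 0.47, 1.00, 78, 71, 3   tcp [462. 276. 149.] low [481. 201. 128.]
9 -0.09, 0.53, 1.12, 83, 82, -1   tcp [472. 283. 155.] low [480. 208. 129.]
10 -0.08, 0.59, 1.25, 86, 94, -5   tcp [482. 289. 160.] low [480. 215. 130.]
11 -0.07, 0.66, 1.36, 87, 105, -10   tcp [492. 292. 165.] low [481. 221. 132.]
12 -0.06, 0.72, 
[... 1081 characters left out ...]
25, 0.26, 0.74, 106, -12, -31   tcp [672. 175. 203.] low [656. 119. 126.]
27 0.30, 0.30, 0.86, 124, -10, -40   tcp [680. 156. 201.] low [656. 109. 121.]
28 0.36, 0.34, 0.98, 143, -6, -50   tcp [687. 135. 199.] low [655.  98. 116.]
29 0.42, 0.38, 1.09, 161, -1, -62   tcp [692. 114. 196.] low [654.  88. 111.]
30 0.49, 0.41, 1.21, 178, 5, -74   tcp [695.  93. 192.] low [652.  77. 107.]
31 0.56, 0.45, 1.32, 195, 13, -88   tcp [697.  70. 187.] low [651.  67. 103.]
32 0.63, 0.48, 1.42, 211, 21, -103   tcp [698.  47. 182.] low [650.  55.  99.]
33 0.71, 0.51, 1.53, 226, 31, -119   tcp [696.  24. 177.] low [648.  44.  96.]
34 0.77, 0.53, 1.60, 237, 39, -131   tcp [694.   6. 173.] low [650. -27.  94.]
```

>>> move_arm:
  deltas: [0,0,0,10,0,-28,50,0,0,0,20,0,-56,50,0,0,0,31,0,-85,50,0,0,0,41,0,-113,50,0,0,0,52,0,-141,50,0,0,0,52,0,-141,50,0,0,0,52,0,-141,50]

```text
time_s: 21.0
ee_pos: [0.4267, 0.1787, 0.125]
tool_rot: [-0.146, 0.543, 0.821, 0.098]
force: [0.1, 0.4, -1.8]
finger_gap: 0.0611
finger_force: 66.6
```

>>> move_arm:
  deltas: [-0.04,0.11,0.25,26,13,7,50,-0.04,0.11,0.25,26,13,7,50,-0.07,0.22,0.5,48,29,10,50,-0.07,0.22,0.5,48,29,10,50,-0.09,0.34,0.75,66,49,8,50,-0.09,0.34,0.75,66,49,8,50,-0.09,0.47,1,78,71,3,50,-0.09,0.47,1,78,71,3,50,-0.08,0.59,1.25,86,94,-5,50,-0.08,0.59,1.25,86,94,-5,50,-0.06,0.72,1.47,87,116,-15,50,-0.06,0.72,1.47,87,116,-15,50,-0.03,0.85,1.69,82,137,-27,50,-0.03,0.85,1.69,82,137,-27,50,0.01,0.99,1.92,72,159,-40,50,0.01,0.99,1.92,72,159,-40,50,0.07,1.15,2.14,55,180,-54,50,0.07,1.15,2.14,55,180,-54,50,0.15,1.32,2.35,32,197,-69,50,0.15,1.32,2.35,32,197,-69,50]

```text
time_s: 23.0
ee_pos: [0.6088, 0.2585, 0.1989]
tool_rot: [-0.536, 0.76, -0.35, 0.112]
force: [-0.7, 0.1, -1.6]
finger_gap: 0.0607
finger_force: 66.5
```

```bash
python3 - <<'E'
from kin import *
from h import *
s,e,r=st();print(np.round(s['joint_pos'],2),e.round(0))
path(s['joint_pos'],[-0.316,0.787,2.187,2.755,1.066,1.637],np.array([29.8,0,-30.1]))
E
```

```text
[-0.22  0.67  2.06  1.79  1.03  0.66] [609. 258. 199.]
1 0.03, 0.05, 0.12, 16, -5, -2   tcp [622. 249. 201.] low [602. 190. 152.]
2 0.07, 0.09, 0.25, 33, -9, -6   tcp [634. 237. 203.] low [657. 161. 148.]
3 0.11, 0.14, 0.37, 50, -12, -10   tcp [645. 222. 203.] low [658. 150. 142.]
4 0.15, 0.18, 0.49, 68, -13, -16   tcp [656. 207. 204.] low [658. 138. 136.]
5 0.20, 0.22, 0.61, 86, -14, -23   tcp [665. 190. 203.] low [658. 128. 130.]
6 0.25, 0.26, 0.73, 104, -13, -31   tcp [674. 172. 202.] low [657. 117. 125.]
7 0.30, 0.30, 0.85, 123, -11, -40   tcp [682. 153. 200.] low [656. 107. 119.]
8 0.36, 0.34, 0.97, 141, -8, -51   tcp [688. 132. 198.] low [655.  96. 115.]
9 0.42, 0.38, 1.09, 160, -3, -63   tcp [693. 111. 194.] low [654.  85. 110.]
10 0.49, 0.41, 1.21, 177, 3, -76   tcp [696.  88. 191.] low [653.  75. 106.]
11 0.56, 0.45, 1.32, 195, 10, -90   tcp [698.  66. 186.] low [651.  64. 102.]
12 0.64, 0.48, 1.43, 211, 19, -105   tcp [698.  42. 181.] low [650.  53.  99.]
13 0.72, 0.51, 1.53, 226, 29, -121   tcp [696.  18. 176.] low [648.  41.  96.]
14 0.76, 0.52, 1.59, 234, 34, -130   tcp [694.   6. 173.] low [647.  35.  94.]
```

>>> move_arm:
  deltas: [0.07,0.09,0.25,33,-9,-6,50,0.07,0.09,0.25,33,-9,-6,50,0.15,0.18,0.49,68,-13,-16,50,0.15,0.18,0.49,68,-13,-16,50,0.25,0.26,0.73,104,-13,-31,50,0.25,0.26,0.73,104,-13,-31,50,0.36,0.34,0.97,141,-8,-51,50,0.36,0.34,0.97,141,-8,-51,50,0.49,0.41,1.21,177,3,-76,50,0.49,0.41,1.21,177,3,-76,50,0.64,0.48,1.43,211,19,-105,50,0.64,0.48,1.43,211,19,-105,50,0.76,0.52,1.59,234,34,-130,50,0.76,0.52,1.59,234,34,-130,50,0.76,0.52,1.59,234,34,-130,50,0.76,0.52,1.59,234,34,-130,50]

```text
time_s: 24.6
ee_pos: [0.6927, 0.0081, 0.1729]
tool_rot: [0.573, -0.023, 0.819, 0.017]
force: [-0.1, 0.5, -0.9]
finger_gap: 0.0609
finger_force: 66.6
```

```bash
cat >> h.py <<'E'
def held(y0):
    W=cloud("scene")*1000; T=CR.inv().apply((W-C0).reshape(-1,3))
    q=T[(np.abs(T[:,1]-y0)<50)&(np.abs(T[:,0])<45)&(T[:,2]>88)&(T[:,2]<180)]
    for z in range(90,180,15):
        k=q[(q[:,2]>=z)&(q[:,2]<z+15)]
        if len(k)>20: print(z,len(k),'y',np.percentile(k[:,1],[1,99]).round(1),'x',np.percentile(k[:,0],[50,90]).round(1))
    print('minz',np.percentile(q[:,2],1).round(1))
E
python3 - <<'E'
from kin import *
from h import *
c=np.array([29.8,0,-30.1]);qp=Rt(CAZ,70)
plan(*[(car(0,0,z)-qp.apply(c),qp) for z in (155,69,67.5)])
held(0)
E
```

```text
t 24.6 tcp [692.7   8.1 172.9] gap 60.9 F [-0.1  0.5 -0.9]
 rot [ 0.014 -0.001  0.004] mm [-0.3 -2.3  1.5]  |ang|1 dist 3
 rot [ 0.014 -0.001  0.004] mm [80.5 -2.3 31. ]  |ang|1 dist 86
 rot [ 0.014 -0.001  0.004] mm [81.9 -2.3 31.5]  |ang|1 dist 88
90 76 y [-24.   34.6] x [11.1 12. ]
105 137 y [-25.5  35. ] x [11.1 12.1]
120 144 y [-24.8  34.8] x [11. 12.]
135 146 y [-25.3  35.3] x [11. 12.]
150 168 y [-25.6  35.5] x [10.9 11.7]
165 148 y [-25.3  39.8] x [10.8 11.7]
minz 97.2
```

>>> move_arm:
  deltas: [0.014,0,0,0,-3,2.5,50,0.014,0,0,15,-3,9,50,0.014,0,0,30,-3,14,50,0.014,0,0,45,-3,20,50,0.014,0,0,60,-3,25,50,0.014,0,0,70,-3,29,50,0.014,0,0,77,-3,31,50,0.014,0,0,80,-3,32.4,50,0.014,0,0,81,-3,32.7,50,0.014,0,0,81,-3,32.7,50,0.014,0,0,81,-3,32.7,50]

```text
time_s: 25.75
ee_pos: [0.6971, 0.0049, 0.0883]
tool_rot: [0.575, -0.019, 0.818, 0.011]
force: [-0.7, 0.2, -2.1]
finger_gap: 0.0608
finger_force: 66.6
```

```bash
python3 - <<'E'
from h import *
c=np.array([29.8,0,-30.1]);qp=Rt(CAZ,70)
plan(*[(car(1.5,0,z)-qp.apply(c),qp) for z in (68,)])
standing()
E
```

```text
t 25.8 tcp [697.1   4.9  88.3] gap 60.8 F [-0.7  0.2 -2.1]
 rot [-0.001  0.004  0.004] mm [ 2.9  1.2 -0.2]  |ang|0 dist 3
scene 400 y [-146.8  -86.4] x [-13.6  14.5] z 126.5
scene 565 y [-40.5  44.3] x [-29.4  15.8] z 128.0
```

>>> move_arm:
  deltas: [0,0,0,1.5,0,0.3,50,0,0,0,2.9,0,0.5,50,0,0,0,2.9,0,0.5,50,0,0,0,2.9,0,0.5,72,0,0,0,2.9,0,0.5,72,0,0,0,2.9,0,0.5,72,0,0,0,2.9,0,0.5,72,0,0,0,2.9,0,-10,72,0,0,0,2.9,0,-25,72,0,0,0,2.9,0,-40,72,0,0,0,2.9,0,-60,72,0,0,0,2.9,0,-80,72,0,0,0,2.9,0,-80,72,0,0,0,2.9,0,-80,72]

```text
time_s: 27.2
ee_pos: [0.6206, 0.0013, 0.1118]
tool_rot: [0.574, -0.018, 0.818, 0.011]
force: [-0.2, -0.5, -0.0]
finger_gap: 0.0721
finger_force: 0.0
```

```bash
python3 - <<'E'
from kin import *
from h import *
plan()
standing()
for b in boxes(cloud("top")): print(b); B=b
s=bot.read_state()
g,q,c=pick((478.8,376.8),-69.4,16,-26); print(g)
j1=ik(g+[0,0,160],q,8)[0];print(j1.round(3))
path(s['joint_pos'],j1,None)
E
```

```text
t 27.2 tcp [620.6   1.3 111.8] gap 72.1 F [-0.2 -0.5 -0. ]
scene 394 y [-146.7  -86.7] x [-13.6  13.9] z 126.7
scene 456 y [-29.6  31. ] x [-10.3  17.3] z 126.9
(np.int32(1609), [478.6, 376.2], [121.4, 63.1], -69.3, 26.8)
[484.42946637 361.82304743 -26.        ]
[ 0.265  0.584  1.616  0.412  1.016 -0.327]
1 -0.09, -0.03, -0.09, -12, 33, 7   tcp [633.  36. 121.] low [579.  83.  87.]
2 -0.18, -0.07, -0.18, -22, 66, 11   tcp [639.  70. 129.] low [581. 108.  91.]
3 -0.26, -0.11, -0.28, -32, 99, 12   tcp [642. 103. 137.] low [582. 132.  95.]
4 -0.35, -0.15, -0.38, -40, 131, 11   tcp [642. 135. 145.] low [581. 155.  98.]
5 -0.43, -0.20, -0.48, -46, 163, 7   tcp [640. 167. 152.] low [579. 177. 102.]
6 -0.50, -0.25, -0.58, -51, 193, 1   tcp [634. 197. 159.] low [577. 198. 105.]
7 -0.58, -0.31, -0.68, -55, 223, -7   tcp [627. 226. 165.] low [573. 217. 107.]
8 -0.65, -0.36, -0.78, -56, 248, -16   tcp [618. 252. 169.] low [569. 234. 109.]
9 -0.71, -0.42, -0.87, -56, 273, -26   tcp [607. 275. 173.] low [564. 250. 111.]
10 -0.77, -0.48, -0.97, -55, 295, -37   tcp [595. 298. 176.] low [559. 264. 1
[... 1240 characters left out ...]
71, -33, 24, 3   tcp [433. 398. 127.] low [464. 330. 101.]
27 -0.22, -0.40, -0.83, -33, 28, -0   tcp [435. 394. 125.] low [474. 328. 103.]
28 -0.24, -0.45, -0.94, -30, 33, -4   tcp [438. 389. 123.] low [485. 326. 107.]
29 -0.27, -0.51, -1.05, -26, 37, -8   tcp [443. 384. 122.] low [496. 325. 112.]
30 -0.29, -0.57, -1.17, -20, 40, -14   tcp [450. 378. 123.] low [510. 326. 119.]
31 -0.32, -0.64, -1.29, -12, 43, -20   tcp [459. 372. 124.] low [524. 327. 127.]
32 -0.35, -0.70, -1.41, -2, 44, -27   tcp [470. 367. 128.] low [539. 329. 138.]
33 -0.37, -0.77, -1.53, 10, 44, -34   tcp [482. 363. 133.] low [554. 332. 150.]
34 -0.38, -0.78, -1.55, 13, 43, -36   tcp [484. 362. 134.] low [450. 293. 152.]
```

>>> move_arm:
  deltas: [-0.18,-0.07,-0.18,-22,66,11,85,-0.18,-0.07,-0.18,-22,66,11,85,-0.35,-0.15,-0.38,-40,131,11,85,-0.35,-0.15,-0.38,-40,131,11,85,-0.5,-0.25,-0.58,-51,193,1,85,-0.5,-0.25,-0.58,-51,193,1,85,-0.65,-0.36,-0.78,-56,248,-16,85,-0.65,-0.36,-0.78,-56,248,-16,85,-0.77,-0.48,-0.97,-55,295,-37,85,-0.77,-0.48,-0.97,-55,295,-37,85,-0.89,-0.62,-1.17,-49,335,-62,85,-0.89,-0.62,-1.17,-49,335,-62,85,-1,-0.77,-1.37,-39,367,-87,85,-1,-0.77,-1.37,-39,367,-87,85,-1.1,-0.93,-1.57,-25,390,-112,85,-1.1,-0.93,-1.57,-25,390,-112,85,-1.18,-1.11,-1.76,-9,406,-134,85,-1.18,-1.11,-1.76,-9,406,-134,85,-1.25,-1.31,-1.95,7,414,-151,85,-1.25,-1.31,-1.95,7,414,-151,85]

```text
time_s: 29.3
ee_pos: [0.4556, 0.4099, 0.1541]
tool_rot: [-0.526, 0.844, 0.102, 0.022]
force: [0.6, -0.2, 0.4]
finger_gap: 0.0847
finger_force: 0.0
```

```bash
python3 - <<'E'
from kin import *
from h import *
s=bot.read_state()
path(s['joint_pos'],[ 0.265,0.584,1.616,0.412,1.016,-0.327],None)
E
```

```text
1 -0.04, -0.06, -0.12, -9, 3, 3   tcp [446. 412. 149.] low [427. 347. 108.]
2 -0.07, -0.11, -0.24, -17, 6, 6   tcp [439. 412. 144.] low [430. 343. 104.]
3 -0.10, -0.17, -0.36, -23, 10, 6   tcp [434. 410. 139.] low [436. 340. 102.]
4 -0.13, -0.23, -0.48, -27, 15, 6   tcp [430. 407. 134.] low [442. 336. 100.]
5 -0.16, -0.29, -0.60, -30, 20, 5   tcp [429. 403. 130.] low [451. 333. 100.]
6 -0.19, -0.35, -0.72, -30, 25, 2   tcp [430. 398. 126.] low [461. 330. 101.]
7 -0.22, -0.40, -0.84, -29, 30, -2   tcp [432. 393. 124.] low [472. 328. 103.]
8 -0.25, -0.47, -0.96, -26, 35, -6   tcp [437. 388. 122.] low [485. 326. 107.]
9 -0.28, -0.53, -1.08, -20, 39, -11   tcp [443. 382. 122.] low [499. 326. 113.]
10 -0.30, -0.59, -1.20, -13, 42, -17   tcp [451. 376. 122.] low [513. 326. 121.]
11 -0.33, -0.65, -1.32, -4, 44, -24   tcp [461. 371. 125.] low [528. 327. 130.]
12 -0.36, -0.72, -1.44, 8, 45, -31   tcp [473. 366. 129.] low [543. 330. 141.]
13 -0.38, -0.78, -1.54, 19, 45, -37   tcp [484. 362. 134.] low [556. 333. 152.]
```

>>> move_arm:
  deltas: [-0.13,-0.23,-0.48,-27,15,6,85,-0.13,-0.23,-0.48,-27,15,6,85,-0.13,-0.23,-0.48,-27,15,6,85,-0.13,-0.23,-0.48,-27,15,6,85,-0.25,-0.47,-0.96,-26,35,-6,85,-0.25,-0.47,-0.96,-26,35,-6,85,-0.25,-0.47,-0.96,-26,35,-6,85,-0.25,-0.47,-0.96,-26,35,-6,85,-0.38,-0.78,-1.54,19,45,-37,85,-0.38,-0.78,-1.54,19,45,-37,85,-0.38,-0.78,-1.54,19,45,-37,85,-0.38,-0.78,-1.54,19,45,-37,85,-0.38,-0.78,-1.54,19,45,-37,85,-0.38,-0.78,-1.54,19,45,-37,85]

```text
time_s: 30.7
ee_pos: [0.4872, 0.3611, 0.1352]
tool_rot: [-0.144, 0.563, 0.807, 0.099]
force: [1.1, -0.1, -0.8]
finger_gap: 0.085
finger_force: 0.0
```

```bash
python3 - <<'E'
from h import *
w=cloud("wrist")*1000
k=w[(np.hypot(w[...,0]-478,w[...,1]-376)<90)&(w[...,2]>20)&(w[...,2]<34)]
(cc,sz,a)=cv2.minAreaRect(k[:,:2].astype(np.float32)); print(len(k),np.round(cc,1),np.round(sz,1),round(a,1))
g,q,c=pick((478.8,376.8),-69.4,16,-26)
plan((g,q));print(rect(cloud("top"),(80,150,140,200),.08,.11))
E
```

```text
7302 [479.4 380.3] [ 61.7 120.3] 20.3
t 30.8 tcp [487.6 360.6 134.8] gap 85.0 F [0.1 0.2 0.1]
 rot [ 0.    -0.003 -0.009] mm [-53.3  -2.1 151.8]  |ang|1 dist 161
(231, array([626.2, 343.4]), array([70.9, 45.6]), 64.7, np.float64(91.6))
```

>>> move_arm:
  deltas: [0,0,0,-12,-1,35,85,0,0,0,-25,-2,71,85,0,0,0,-37,-2,107,85,0,0,0,-47,-2,134,85,0,0,0,-53,-2,152,85,0,0,0,-53,-2,152,85,0,0,0,-53,-2,152,85,0,0,0,-53,-2,152,50,0,0,0,-53,-2,152,50,0,0,0,-53,-2,152,50,0,0,0,-53,-2,152,50,0,0,0,-53,-2,152,50,0,0,0,-53,-2,152,50]

```text
time_s: 32.1
ee_pos: [0.4863, 0.3614, -0.025]
tool_rot: [-0.143, 0.565, 0.807, 0.1]
force: [1.7, -2.6, 6.8]
finger_gap: 0.0609
finger_force: 67.2
```

```bash
python3 - <<'E'
from kin import *
from h import *
s,e,r=st();print(s['finger_force'])
c=r.inv().apply(np.array([478.8,377.3,14])-e);print('c',c.round(1)); c[1]=0
Q=Rt(-69.4,-20)
plan((e+[0,0,150],Q))
qp=Rt(CAZ,70);T=car(0,120,158)-qp.apply(c);jt=ik(T,qp,8)[0]
j0=ik(e+[0,0,150],Q,8)[0];print(j0.round(2),jt.round(3))
path(j0,jt,c)
E
```

```text
67.17639327049255
c [ 29.8  -1.6 -30.6]
t 32.1 tcp [486.3 361.4 -25. ] gap 60.9 F [ 1.7 -2.6  6.8]
 rot [ 0.003 -0.002 -0.009] mm [  51.6    0.  -140.8]  |ang|1 dist 150
[ 0.26  0.6   1.62  0.42  1.   -0.34] [-1.000e-03  7.770e-01  2.158e+00  3.092e+00  1.015e+00  1.581e+00]
1 -0.00, 0.07, 0.12, 15, -2, 4   tcp [479. 376. 126.] low [518. 350. 128.]
2 -0.00, 0.13, 0.23, 30, -2, 7   tcp [473. 389. 128.] low [509. 360. 127.]
3 -0.00, 0.20, 0.35, 44, -1, 9   tcp [469. 403. 132.] low [501. 369. 126.]
4 0.00, 0.26, 0.47, 57, 1, 9   tcp [467. 415. 136.] low [495. 379. 127.]
5 0.01, 0.32, 0.59, 70, 5, 8   tcp [467. 427. 141.] low [490. 389. 129.]
6 0.02, 0.39, 0.71, 81, 10, 6   tcp [468. 438. 147.] low [506. 370. 129.]
7 0.03, 0.45, 0.83, 91, 16, 3   tcp [471. 447. 153.] low [500. 377. 130.]
8 0.05, 0.52, 0.95, 99, 23, -2   tcp [475. 456. 160.] low [495. 384. 132.]
9 0.07, 0.58, 1.07, 106, 31, -7   tcp [481. 463. 167.] low [492. 391. 135.]
10 0.09, 0.64, 1.19, 111, 40, -13   tcp [489. 469. 175.] low [489. 398. 138.]
11 0.11, 0.71, 1.30, 114, 50, -19   tcp [498. 473. 182.] low [488. 404. 142.
[... 1102 characters left out ...]
0.30, 0.69, 117, -18, -55   tcp [682. 318. 221.] low [666. 272. 137.]
27 0.34, 0.35, 0.80, 137, -16, -70   tcp [689. 294. 217.] low [665. 257. 131.]
28 0.40, 0.40, 0.91, 157, -12, -86   tcp [694. 269. 212.] low [663. 242. 125.]
29 0.47, 0.44, 1.02, 176, -7, -103   tcp [698. 244. 206.] low [660. 226. 119.]
30 0.54, 0.49, 1.12, 194, -1, -122   tcp [700. 217. 200.] low [657. 210. 114.]
31 0.62, 0.53, 1.22, 212, 7, -143   tcp [699. 190. 193.] low [653. 194. 108.]
32 0.70, 0.57, 1.31, 228, 16, -164   tcp [697. 163. 186.] low [649. 177. 103.]
33 0.78, 0.61, 1.40, 243, 27, -187   tcp [692. 135. 178.] low [644. 161.  98.]
34 0.81, 0.63, 1.43, 247, 30, -195   tcp [690. 126. 176.] low [642. 155.  97.]
```

>>> move_arm:
  deltas: [0,0,0,10,0,-28,50,0,0,0,20,0,-56,50,0,0,0,31,0,-85,50,0,0,0,41,0,-113,50,0,0,0,52,0,-141,50,0,0,0,52,0,-141,50,0,0,0,52,0,-141,50]

```text
time_s: 32.8
ee_pos: [0.485, 0.3615, 0.124]
tool_rot: [-0.144, 0.564, 0.807, 0.099]
force: [-0.6, -0.4, -2.7]
finger_gap: 0.0606
finger_force: 66.6
```

>>> move_arm:
  deltas: [0,0.13,0.23,30,-2,7,50,0,0.13,0.23,30,-2,7,50,0,0.26,0.47,57,1,9,50,0,0.26,0.47,57,1,9,50,0.02,0.39,0.71,81,10,6,50,0.02,0.39,0.71,81,10,6,50,0.05,0.52,0.95,99,23,-2,50,0.05,0.52,0.95,99,23,-2,50,0.09,0.64,1.19,111,40,-13,50,0.09,0.64,1.19,111,40,-13,50,0.13,0.77,1.42,115,60,-26,50,0.13,0.77,1.42,115,60,-26,50,0.19,0.91,1.66,111,82,-41,50,0.19,0.91,1.66,111,82,-41,50,0.25,1.05,1.88,100,104,-58,50,0.25,1.05,1.88,100,104,-58,50,0.32,1.2,2.1,80,125,-74,50,0.32,1.2,2.1,80,125,-74,50,0.41,1.36,2.31,52,143,-90,50,0.41,1.36,2.31,52,143,-90,50]

```text
time_s: 34.8
ee_pos: [0.6175, 0.4243, 0.2234]
tool_rot: [-0.591, 0.72, -0.359, 0.06]
force: [0.7, 0.5, -1.4]
finger_gap: 0.0609
finger_force: 66.6
```

```bash
python3 - <<'E'
from kin import *
from h import *
s,e,r=st();print(np.round(s['joint_pos'],2),e.round(0))
path(s['joint_pos'],[-0.001,0.777,2.158,3.092,1.015,1.581],np.array([29.8,0,-30.6]))
E
```

```text
[0.11 0.71 1.95 2.05 1.   0.81] [617. 424. 223.]
1 0.04, 0.05, 0.12, 18, -6, -6   tcp [631. 411. 225.] low [664. 344. 164.]
2 0.08, 0.11, 0.24, 38, -12, -13   tcp [643. 394. 225.] low [666. 329. 158.]
3 0.13, 0.16, 0.36, 58, -16, -22   tcp [655. 376. 224.] low [667. 313. 152.]
4 0.18, 0.21, 0.48, 78, -18, -32   tcp [666. 356. 223.] low [667. 298. 145.]
5 0.23, 0.26, 0.59, 99, -19, -44   tcp [676. 334. 220.] low [666. 283. 139.]
6 0.29, 0.31, 0.71, 120, -19, -57   tcp [684. 311. 217.] low [665. 267. 133.]
7 0.35, 0.35, 0.82, 140, -17, -72   tcp [691. 286. 213.] low [664. 252. 127.]
8 0.41, 0.40, 0.93, 160, -14, -89   tcp [696. 261. 208.] low [661. 236. 121.]
9 0.48, 0.45, 1.04, 181, -8, -108   tcp [699. 234. 202.] low [658. 219. 116.]
10 0.56, 0.49, 1.15, 200, -2, -128   tcp [699. 206. 196.] low [655. 203. 110.]
11 0.64, 0.54, 1.25, 218, 6, -150   tcp [698. 177. 189.] low [651. 186. 105.]
12 0.73, 0.58, 1.35, 235, 16, -173   tcp [694. 148. 181.] low [646. 168. 100.]
13 0.79, 0.61, 1.42, 246, 24, -191   tcp [690. 126. 175.] low [642. 155.  97.]
```

>>> move_arm:
  deltas: [0.08,0.11,0.24,38,-12,-13,50,0.08,0.11,0.24,38,-12,-13,50,0.18,0.21,0.48,78,-18,-32,50,0.18,0.21,0.48,78,-18,-32,50,0.29,0.31,0.71,120,-19,-57,50,0.29,0.31,0.71,120,-19,-57,50,0.41,0.4,0.93,160,-14,-89,50,0.41,0.4,0.93,160,-14,-89,50,0.56,0.49,1.15,200,-2,-128,50,0.56,0.49,1.15,200,-2,-128,50,0.73,0.58,1.35,235,16,-173,50,0.73,0.58,1.35,235,16,-173,50,0.79,0.61,1.42,246,24,-191,50,0.79,0.61,1.42,246,24,-191,50,0.79,0.61,1.42,246,24,-191,50]

```text
time_s: 36.3
ee_pos: [0.689, 0.1287, 0.1761]
tool_rot: [0.573, -0.026, 0.819, 0.015]
force: [-0.5, 0.2, -2.8]
finger_gap: 0.0614
finger_force: 66.7
```

```bash
python3 - <<'E'
from h import *
c=np.array([29.8,0,-30.6]);qp=Rt(CAZ,70)
plan(*[(car(0,120,z)-qp.apply(c),qp) for z in (155,68)])
held(120)
E
```

```text
t 36.3 tcp [689.  128.7 176.1] gap 61.4 F [-0.5  0.2 -2.8]
 rot [0.013 0.    0.01 ] mm [ 3.2 -2.8  1.6]  |ang|1 dist 5
 rot [0.013 0.    0.01 ] mm [84.9 -2.4 31.4]  |ang|1 dist 91
90 51 y [ 96. 154.] x [12.  12.8]
105 143 y [ 94.8 154.2] x [12.2 13. ]
120 143 y [ 95.1 154.5] x [12.1 12.8]
135 152 y [ 95.2 155.1] x [12.1 13. ]
150 167 y [ 95.3 155.6] x [11.9 12.7]
165 160 y [ 95.1 155.4] x [12.  12.7]
minz 100.3
```

>>> move_arm:
  deltas: [0.013,0,0.01,3,-4,1.6,50,0.013,0,0.01,18,-4,8,50,0.013,0,0.01,33,-4,13,50,0.013,0,0.01,48,-4,18,50,0.013,0,0.01,63,-4,23.5,50,0.013,0,0.01,73,-4,27,50,0.013,0,0.01,80,-4,29.6,50,0.013,0,0.01,84,-4,31,50,0.013,0,0.01,85,-4,31.4,50,0.013,0,0.01,85,-4,31.4,50,0.013,0,0.01,85,-4,31.4,50]

```text
time_s: 37.45
ee_pos: [0.6908, 0.1241, 0.088]
tool_rot: [0.575, -0.017, 0.818, 0.012]
force: [-0.0, -0.6, -2.2]
finger_gap: 0.061
finger_force: 66.8
```

```bash
python3 - <<'E'
from h import *
c=np.array([29.8,0,-30.6]);qp=Rt(CAZ,70)
plan(*[(car(0,120,z)-qp.apply(c),qp) for z in (68,)])
standing()
E
```

```text
t 37.5 tcp [690.8 124.1  88. ] gap 61.0 F [-0.  -0.6 -2.2]
 rot [-0.001  0.005 -0.001] mm [ 2.7  1.9 -0.2]  |ang|0 dist 3
scene 400 y [-147.1  -86.1] x [-13.6  14.1] z 126.5
scene 454 y [-29.6  31.3] x [-10.6  16.5] z 126.7
scene 634 y [ 81.9 161.2] x [-29.2  14.2] z 128.0
```

>>> move_arm:
  deltas: [0,0,0,1.5,0,0.2,50,0,0,0,2.9,0,0.3,50,0,0,0,2.9,0,0.3,50,0,0,0,2.9,0,0.3,72,0,0,0,2.9,0,0.3,72,0,0,0,2.9,0,0.3,72,0,0,0,2.9,0,0.3,72,0,0,0,2.9,0,-10,72,0,0,0,2.9,0,-25,72,0,0,0,2.9,0,-40,72,0,0,0,2.9,0,-60,72,0,0,0,2.9,0,-80,72,0,0,0,2.9,0,-80,72,0,0,0,2.9,0,-80,72]

```text
time_s: 38.9
ee_pos: [0.6144, 0.1208, 0.1114]
tool_rot: [0.575, -0.017, 0.818, 0.012]
force: [0.7, 0.1, -0.2]
finger_gap: 0.0721
finger_force: 0.0
```

```bash
python3 - <<'E'
from kin import *
from h import *
plan()
p,d=bot.get_image("scene");cv2.imwrite("pics/e.png",p)
standing()
w=cloud("top")
print("boxes",boxes(w)); print("head",rect(w,(405,165,455,202),.06,.09)); print("handle",rect(w,(415,206,450,285),.03,.065))
# head circle centre
k=w[160:205,400:460].reshape(-1,3);k=k[(k[:,2]>.066)&(k[:,2]<.082)];print(cv2.minEnclosingCircle((k[:,:2]*1000).astype(np.float32)))
print(np.round(bot.read_state()['joint_pos'],2))
E
```

```text
t 38.9 tcp [614.4 120.8 111.4] gap 72.1 F [ 0.7  0.1 -0.2]
scene 395 y [-147.   -86.5] x [-13.6  14.1] z 126.7
scene 457 y [-29.4  31.5] x [-10.6  16.5] z 126.8
scene 524 y [ 89.5 150. ] x [-12.4  14.7] z 126.9
boxes []
head (555, array([ 587.4, -337.7]), array([52.4, 53.2]), 59.1, np.float64(72.8))
handle (861, array([ 477.8, -340.7]), array([153.1,  21.2]), 1.4, np.float64(49.0))
((587.1310424804688, -337.1285705566406), 27.66771697998047)
[-0.01  1.02  2.33  3.09  1.44  1.56]
```

View pics/e.png

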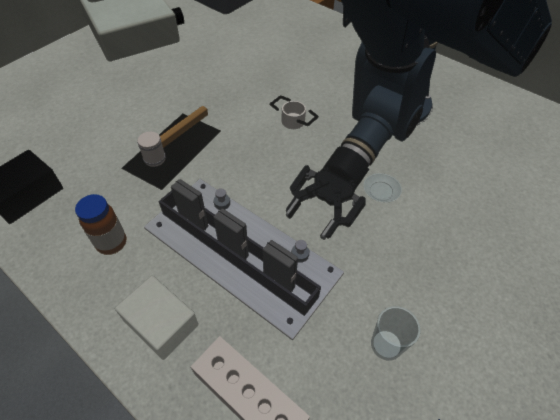

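All three boxes stand in the channel: (187,205), (232,235) and (281,265) in the scene view. The bench has no other box. Now the mallet.

```bash
python3 - <<'E'
from kin import *
from h import *
s,e,r=st()
F=R.from_euler('z',180,degrees=True)
q=Rt(1.6,0)*F; qs=Rt(2.5,0)*F
G=np.array([492.3,-340.1,-16])
c=q.inv().apply(np.array([587.3,-337.4,39])-G); print('head in tool',c.round(1))
for n,T,r in (('hov',G+[0,0,120],q),('pick',G,q),('L',np.array([571.1,110.5,35+60])-qs.apply(c),qs),('R',np.array([580.6,-108.4,95])-qs.apply(c),qs)):
    print(n,T.round(1),[o.round(3).tolist() for o in ik(T,r,25)])
a=ik(G+[0,0,120],q,12)[0]
path(s['joint_pos'],a,None)
E
```

```text
head in tool [ 95.  -0. -55.]
hov [ 492.3 -340.1  104. ] [[-0.791, 0.615, 1.586, 0.0, 0.941, 0.752]]
pick [ 492.3 -340.1  -16. ] [[-0.791, 0.8, 1.637, 0.0, 0.704, 0.752]]
L [476.2 106.3  40. ] [[-0.009, 0.621, 1.906, -0.0, 0.614, 1.518]]
R [ 485.7 -112.6   40. ] [[-0.452, 0.628, 1.879, -0.0, 0.634, 1.075]]
1 -0.12, -0.04, -0.06, -17, 25, 15   tcp [637. 149. 123.] low [582. 196.  92.]
2 -0.23, -0.08, -0.13, -34, 47, 25   tcp [650. 171. 135.] low [591. 210. 100.]
3 -0.33, -0.12, -0.21, -47, 64, 29   tcp [658. 189. 147.] low [596. 219. 107.]
4 -0.42, -0.16, -0.30, -58, 79, 30   tcp [662. 203. 157.] low [599. 224. 113.]
5 -0.51, -0.20, -0.40, -65, 89, 28   tcp [663. 214. 164.] low [600. 225. 117.]
6 -0.59, -0.24, -0.50, -69, 96, 24   tcp [660. 220. 169.] low [599. 222. 118.]
7 -0.66, -0.27, -0.61, -70, 98, 19   tcp [655. 223. 172.] low [597. 215. 118.]
8 -0.73, -0.31, -0.72, -67, 97, 12   tcp [648. 221. 171.] low [594. 203. 115.]
9 -0.80, -0.33, -0.84, -61, 92, 5   tcp [639. 216. 168.] low [591. 188. 111.]
10 -0.86, -0.35, -0.95, -53, 83, -2   tcp [631. 206. 162.] low [587. 169. 106.]
11
[... 640 characters left out ...]
   71.]
19 -1.38, -0.29, -2.05, 59, -188, -63   tcp [547. -68.  77.] low [ 564. -146.   74.]
20 -1.44, -0.25, -2.15, 65, -229, -71   tcp [ 539. -110.   75.] low [ 561. -186.   79.]
21 -0.09, -0.00, -0.07, 5, 39, -20   tcp [ 531. -153.   75.] low [ 558. -227.   86.]
22 -0.18, -0.00, -0.13, 9, 76, -41   tcp [ 523. -195.   77.] low [ 469. -251.   93.]
23 -0.26, -0.01, -0.19, 13, 112, -65   tcp [ 514. -238.   82.] low [ 464. -296.  104.]
24 -0.34, -0.02, -0.25, 17, 145, -90   tcp [ 506. -278.   89.] low [ 459. -336.  115.]
25 -0.42, -0.04, -0.30, 20, 178, -117   tcp [ 497. -318.   98.] low [ 454. -376.  130.]
26 -0.47, -0.05, -0.32, 21, 195, -132   tcp [ 492. -340.  104.] low [ 537. -396.  139.]
```

```bash
python3 - <<'E'
from kin import *
from h import *
s,e,r=st()
j0=np.array(s['joint_pos']);M=np.array([-.3,.45,1.95,1.6,1.25,1.2])
path(j0,M,None,8.3,48); print('---'); path(M,[-0.791,0.615,1.586,0.0,0.941,0.752],None,8.3,48)
E
```

```text
1 -0.10, -0.07, -0.05, -38, 26, 10   tcp [639. 149. 144.] low [586. 198. 111.]
2 -0.20, -0.15, -0.12, -76, 49, 14   tcp [655. 174. 178.] low [599. 215. 140.]
3 -0.30, -0.22, -0.20, -111, 71, 13   tcp [665. 196. 212.] low [608. 229. 168.]
4 -0.38, -0.29, -0.30, -143, 91, 8   tcp [669. 216. 244.] low [613. 240. 194.]
5 -0.46, -0.36, -0.40, -170, 107, -1   tcp [669. 232. 273.] low [615. 247. 217.]
6 -0.52, -0.42, -0.51, -193, 120, -13   tcp [666. 245. 298.] low [615. 251. 237.]
7 -0.58, -0.48, -0.63, -210, 130, -25   tcp [660. 255. 318.] low [614. 251. 254.]
8 -0.64, -0.53, -0.75, -224, 138, -38   tcp [652. 262. 335.] low [611. 249. 268.]
9 -0.68, -0.57, -0.88, -233, 141, -50   tcp [643. 265. 348.] low [609. 243. 280.]
10 -0.72, -0.61, -1.01, -238, 142, -62   tcp [634. 265. 358.] low [606. 234. 290.]
11 -0.76, -0.63, -1.15, -241, 139, -73   tcp [625. 262. 364.] low [604. 222. 298.]
12 -0.79, -0.66, -1.29, -242, 132, -83   tcp [616. 255. 368.] low [602. 206. 306.]
13 -0.80, -0.66, -1.31, -242, 130, -84   tcp [615. 253. 368.] low [602. 203. 308.]
---
1 -0.11, 0.02, -0.09, 29, 30, -16   tc
[... 515 characters left out ...]
5.]
8 -0.82, 0.04, -0.57, 220, 193, -228   tcp [572. -48. 155.] low [509. -96. 153.]
9 -0.91, 0.03, -0.62, 243, 207, -266   tcp [562. -91. 141.] low [ 502. -143.  144.]
10 -1.00, 0.02, -0.67, 264, 221, -306   tcp [ 551. -136.  129.] low [ 494. -190.  137.]
11 -1.09, 0.00, -0.71, 284, 232, -347   tcp [ 540. -180.  119.] low [ 485. -236.  134.]
12 -1.18, -0.02, -0.75, 302, 242, -389   tcp [ 527. -224.  112.] low [ 476. -282.  132.]
13 -1.27, -0.05, -0.79, 319, 250, -432   tcp [ 514. -270.  107.] low [ 467. -328.  133.]
14 -1.35, -0.07, -0.82, 335, 257, -477   tcp [ 500. -315.  104.] low [ 456. -374.  136.]
15 -1.40, -0.09, -0.84, 343, 260, -502   tcp [ 492. -340.  104.] low [ 537. -396.  139.]
```

>>> move_arm:
  deltas: [-0.1,-0.07,-0.05,-38,26,10,72,-0.2,-0.15,-0.12,-76,49,14,72,-0.3,-0.22,-0.2,-111,71,13,72,-0.38,-0.29,-0.3,-143,91,8,72,-0.46,-0.36,-0.4,-170,107,-1,72,-0.52,-0.42,-0.51,-193,120,-13,72,-0.58,-0.48,-0.63,-210,130,-25,72,-0.64,-0.53,-0.75,-224,138,-38,72,-0.68,-0.57,-0.88,-233,141,-50,72,-0.72,-0.61,-1.01,-238,142,-62,72,-0.76,-0.63,-1.15,-241,139,-73,72,-0.8,-0.66,-1.31,-242,130,-84,72,-0.8,-0.66,-1.31,-242,130,-84,72,-0.8,-0.66,-1.31,-242,130,-84,72]

```text
time_s: 40.45
ee_pos: [0.6124, 0.2503, 0.3685]
tool_rot: [-0.627, 0.687, -0.366, 0.031]
force: [-0.1, -0.2, -0.7]
finger_gap: 0.0719
finger_force: 0.0
```

>>> move_arm:
  deltas: [-0.22,0.03,-0.18,59,60,-38,72,-0.22,0.03,-0.18,59,60,-38,72,-0.43,0.05,-0.33,116,112,-91,72,-0.43,0.05,-0.33,116,112,-91,72,-0.63,0.05,-0.46,171,156,-155,72,-0.63,0.05,-0.46,171,156,-155,72,-0.82,0.04,-0.57,220,193,-228,72,-0.82,0.04,-0.57,220,193,-228,72,-1,0.02,-0.67,264,221,-306,72,-1,0.02,-0.67,264,221,-306,72,-1.18,-0.02,-0.75,302,242,-389,72,-1.18,-0.02,-0.75,302,242,-389,72,-1.4,-0.09,-0.84,343,260,-502,72,-1.4,-0.09,-0.84,343,260,-502,72,-1.4,-0.09,-0.84,343,260,-502,72,-1.4,-0.09,-0.84,343,260,-502,72,-1.4,-0.09,-0.84,343,260,-502,72]

```text
time_s: 42.15
ee_pos: [0.4894, -0.3406, 0.1004]
tool_rot: [-0.005, 1.0, 0.013, -0.002]
force: [0.4, 0.4, 0.7]
finger_gap: 0.072
finger_force: 0.0
```

```bash
python3 - <<'E'
from h import *
F=R.from_euler('z',180,degrees=True);q=Rt(1.6,0)*F;G=np.array([492.3,-340.1,-16])
s,e,r=st();w=cloud("wrist")*1000
t=r.inv().apply((w-e).reshape(-1,3)).reshape(w.shape)
k=w[(w[...,2]>43)&(w[...,2]<58)&(w[...,1]<-290)&(w[...,1]>-390)&(w[...,0]>400)&(w[...,0]<555)]
if len(k)>50:
    c,sz,a=cv2.minAreaRect(k[:,:2].astype(np.float32));print('handle',len(k),np.round(c,1),np.round(sz,1),a)
k=w[(w[...,2]>66)&(w[...,2]<82)&(w[...,0]>545)&(w[...,0]<640)&(w[...,1]<-290)]
if len(k)>50: print('head',cv2.minEnclosingCircle(k[:,:2].astype(np.float32)),np.median(k[:,2]))
plan((G,q))
p,d=bot.get_image("wrist");cv2.imwrite("pics/f.png",p)
E
```

```text
handle 4360 [ 479.3 -338.7] [151.9  20. ] 1.4324111938476562
head ((588.8679809570312, -335.9464416503906), 27.329509735107422) 73.06014531706857
t 42.2 tcp [ 489.6 -340.3  100.8] gap 72.1 F [ 0.  -0.7 -1.1]
 rot [-0.009  0.003 -0.002] mm [  3.1   0.9 116.8]  |ang|1 dist 117
```

>>> move_arm:
  deltas: [-0.009,0.003,-0.002,3,1,35,72,-0.009,0.003,-0.002,3,1,70,72,-0.009,0.003,-0.002,3,1,95,72,-0.009,0.003,-0.002,3,1,110,72,-0.009,0.003,-0.002,3,1,117,72,-0.009,0.003,-0.002,3,1,117,72,-0.009,0.003,-0.002,3,1,117,8,-0.009,0.003,-0.002,3,1,117,8,-0.009,0.003,-0.002,3,1,117,8,-0.009,0.003,-0.002,3,1,117,8,-0.009,0.003,-0.002,3,1,117,8,-0.009,0.003,-0.002,3,1,117,8,-0.009,0.003,-0.002,3,1,117,8,-0.009,0.003,-0.002,3,1,117,8,-0.009,0.003,-0.002,3,1,117,8]

```text
time_s: 43.75
ee_pos: [0.493, -0.3429, -0.0142]
tool_rot: [0.002, 1.0, 0.014, 0.001]
force: [-1.2, 1.8, 5.4]
finger_gap: 0.0191
finger_force: 58.8
```

```bash
python3 - <<'E'
from h import *
F=R.from_euler('z',180,degrees=True);qs=Rt(2.5,0)*F
s,e,r=st();print(s['finger_force'])
c=r.inv().apply(np.array([588,-336.8,39])-e);print('head in tool',c.round(1))
c[1]=c[1]
hr=np.array([580.6,-108.4,35+50+65])-qs.apply(c)
plan((e+[0,0,130],r),(hr,qs))
E
```

```text
58.83908271789551
head in tool [ 95.2  -3.2 -52.9]
t 43.8 tcp [ 493.  -342.9  -14.2] gap 19.1 F [-1.2  1.8  5.4]
 rot [0. 0. 0.] mm [   0.3    0.6 -130. ]  |ang|0 dist 130
 rot [ 0.004 -0.002 -0.015] mm [  -0.7 -226.8 -112.2]  |ang|1 dist 253
```

>>> move_arm:
  deltas: [0,0,0,0,0,-20,8,0,0,0,0,0,-45,8,0,0,0,0,0,-70,8,0,0,0,0,0,-95,8,0,0,0,0,0,-115,8,0,0,0,0,0,-130,8,0,0,0,0,0,-130,8,0,0,0,0,0,-130,8]

```text
time_s: 44.55
ee_pos: [0.492, -0.3419, 0.1143]
tool_rot: [0.002, 1.0, 0.014, 0.0]
force: [-0.7, -0.9, -3.1]
finger_gap: 0.0192
finger_force: 59.1
```

```bash
cat >> h.py <<'E'
def head(n="wrist"):
    s,e,r=st();w=cloud(n)*1000
    t=r.inv().apply((w-e).reshape(-1,3))
    k=t[(np.hypot(t[:,0]-95,t[:,1])<45)&(t[:,2]<-75)&(t[:,2]>-103)]
    if len(k)<50: print(n,'no head',len(k)); return
    A=np.c_[k[:,0]-95,k[:,1],np.ones(len(k))]
    m=np.abs(k[:,2]-np.median(k[:,2]))<6; f=np.linalg.lstsq(A[m],k[m,2],rcond=None)[0]
    print(n,'head top in tool: centre',np.round(cv2.minEnclosingCircle(k[m][:,:2].astype(np.float32)),1) if 0 else [round(x,1) for x in cv2.minEnclosingCircle(k[m][:,:2].astype(np.float32))[0]],'z',f[2].round(1),'slopes x,y deg',np.degrees(f[:2]).round(1),'n',m.sum())
E
python3 - <<'E'
from h import *
plan();head("wrist");head("top");head("scene")
E
```

```text
t 44.5 tcp [ 492.  -341.9  114.3] gap 19.2 F [-0.7 -0.9 -3.1]
wrist head top in tool: centre [95.4, -1.8] z -86.0 slopes x,y deg [-0.1  0.2] n 23596
top head top in tool: centre [94.3, 0.2] z -85.9 slopes x,y deg [ 0.  -1.1] n 729
scene head top in tool: centre [95.0, -3.6] z -85.3 slopes x,y deg [ 1.6 -2.2] n 370
```

The mallet is held level, but a 95 mm lever could let it twist in the grip when struck. I'll set it back down and regrip nearer the head.

>>> move_arm:
  deltas: [0,0,0,0,0,30,8,0,0,0,0,0,60,8,0,0,0,0,0,90,8,0,0,0,0,0,110,8,0,0,0,0,0,122,8,0,0,0,0,0,129,8,0,0,0,0,0,129,8,0,0,0,0,0,129,45,0,0,0,0,0,129,45,0,0,0,0,0,129,45,0,0,0,15,1,129,45,0,0,0,30,1,129,45,0,0,0,43,1,129,45,0,0,0,43,1,129,45,0,0,0,43,1,129,8,0,0,0,43,1,129,8,0,0,0,43,1,129,8,0,0,0,43,1,129,8,0,0,0,43,1,129,8,0,0,0,43,1,129,8]

```text
time_s: 46.7
ee_pos: [0.5353, -0.3421, -0.0137]
tool_rot: [0.001, 1.0, 0.014, 0.0]
force: [-2.0, 1.8, 3.6]
finger_gap: 0.0191
finger_force: 60.2
```

>>> move_arm:
  deltas: [0,0,0,0,0,0,8,0,0,0,0,0,-20,8,0,0,0,0,0,-45,8,0,0,0,0,0,-70,8,0,0,0,0,0,-95,8,0,0,0,0,0,-115,8,0,0,0,0,0,-130,8,0,0,0,0,0,-130,8,0,0,0,0,0,-130,8]

```text
time_s: 47.6
ee_pos: [0.5353, -0.342, 0.1155]
tool_rot: [0.002, 1.0, 0.014, 0.001]
force: [-0.2, -1.0, -2.9]
finger_gap: 0.0193
finger_force: 59.5
```

```bash
sed -i 's/t\[:,0\]-95,t/t[:,0]-52,t/; s/k\[:,0\]-95/k[:,0]-52/' h.py; python3 - <<'E'
from h import *
plan();head("wrist");head("top")
F=R.from_euler('z',180,degrees=True);qs=Rt(2.5,0)*F
for c in ([52,-1,-52.5],):
  for p in ([571.1,110.5],[580.6,-108.4]): print((np.array([*p,35+95])-qs.apply(c)).round(1))
E
```

```text
t 47.6 tcp [ 535.3 -342.   115.5] gap 19.3 F [-0.2 -1.  -2.9]
wrist head top in tool: centre [43.5, -0.0] z -86.6 slopes x,y deg [-0.5  0.2] n 24505
top head top in tool: centre [52.7, 0.7] z -86.4 slopes x,y deg [-0.3 -1.3] n 712
[519.2 107.2  77.5]
[ 528.7 -111.7   77.5]
```

```bash
python3 - <<'E'
from h import *
F=R.from_euler('z',180,degrees=True);qs=Rt(2.5,0)*F
plan((np.array([528.9,-111.5,77.5]),qs))
E
```

```text
t 47.7 tcp [ 534.8 -341.4  114.6] gap 19.2 F [ 0.1 -0.2 -3.2]
 rot [ 0.002  0.    -0.015] mm [   0.6 -230.1   36.6]  |ang|1 dist 233
```

>>> move_arm:
  deltas: [0,0,-0.015,0,-40,0,8,0,0,-0.015,0,-80,0,8,0,0,-0.015,0,-120,10,8,0,0,-0.015,0,-160,20,8,0,0,-0.015,0,-200,30,8,0,0,-0.015,0.5,-222,37,8,0,0,-0.015,0.5,-230,37,8,0,0,-0.015,0.5,-230,37,8,0,0,-0.015,0.5,-230,37,8,0,0,-0.015,0.5,-230,37,8]

```text
time_s: 48.7
ee_pos: [0.5306, -0.114, 0.0786]
tool_rot: [0.003, 1.0, 0.021, 0.002]
force: [0.9, 0.2, -2.9]
finger_gap: 0.0193
finger_force: 59.7
```

```bash
python3 - <<'E'
from h import *
F=R.from_euler('z',180,degrees=True);qs=Rt(2.5,0)*F
plan((np.array([528.9,-111.5,77.5]),qs))
s,e,r=st()
for n in ("top","scene"):
    w=cloud(n)*1000; k=w[(w[...,2]>e[2]+17+60)&(w[...,2]<e[2]+17+80)&(np.hypot(w[...,0]-580.6,w[...,1]+108.4)<40)&(w[...,0]>548)]
    if len(k)>30: print(n,[round(x,1) for x in cv2.minEnclosingCircle(k[:,:2].astype(np.float32))[0]],np.median(k[:,2]).round(1),len(k))
p,d=bot.get_image("scene");cv2.imwrite("pics/g.png",p[80:320,80:400])
E
```

```text
t 48.7 tcp [ 530.6 -114.    78.6] gap 19.3 F [ 0.9  0.2 -2.9]
 rot [ 0.005 -0.004 -0.002] mm [-1.6 -2.6  1.1]  |ang|0 dist 3
scene [583.2, -108.4] 165.0 489
```

View pics/g.png

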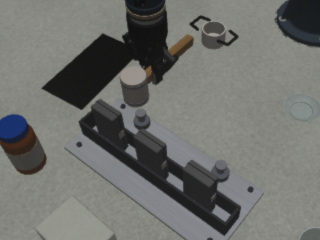

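>>> move_arm:
  deltas: [0,0,0,-2,-1,0,8,0,0,0,-2,-1,0,8,0,0,0,-2,-1,30,8,0,0,0,-2,-1,63,8,0,0,0,-2,-1,63,8,0,0,0,-2,-1,63,8]

```text
time_s: 49.45
ee_pos: [0.5275, -0.1116, 0.0152]
tool_rot: [0.002, 1.0, 0.022, 0.0]
force: [-0.5, 0.3, -2.2]
finger_gap: 0.0195
finger_force: 61.5
```

```bash
python3 - <<'E'
from h import *
plan();s,e,r=st();print(np.round(s['wrist_torque'],2))
w=cloud("scene")*1000;k=w[(w[...,2]>85)&(w[...,2]<115)&(np.hypot(w[...,0]-580.6,w[...,1]+108.4)<40)&(w[...,0]>560)]
A=np.c_[k[:,0]-580,k[:,1]+108,np.ones(len(k))];m=np.abs(k[:,2]-np.median(k[:,2]))<6
f=np.linalg.lstsq(A[m],k[m,2],rcond=None)[0];print('top z',f[2].round(1),np.degrees(f[:2]).round(1),m.sum(),[round(x,1) for x in cv2.minEnclosingCircle(k[m][:,:2].astype(np.float32))[0]])
E
```

```text
t 49.5 tcp [ 527.5 -111.6   15.2] gap 19.5 F [-0.5  0.3 -2.2]
[ 0.03  0.11 -0.04]
top z 106.4 [ 1.  -1.5] 370 [579.4, -106.0]
```

>>> move_arm:
  deltas: [0,0,0,0,0,-30,8,0,0,0,0,0,-65,8,0,0,0,0,60,-65,8,0,0,0,0,100,-65,8,0,0,0,0,100,-65,8,0,0,0,0,100,-65,8]

```text
time_s: 50.1
ee_pos: [0.5321, -0.2127, 0.082]
tool_rot: [0.002, 1.0, 0.02, 0.002]
force: [-0.4, 1.1, -3.1]
finger_gap: 0.0191
finger_force: 61.4
```

```bash
cat >> h.py <<'E'
def pins():
    for n in ("scene","top"):
        w=cloud(n)*1000
        for q,p in (('L',(571.1,110.5)),('R',(580.6,-108.4))):
            k=w[(w[...,2]>26)&(w[...,2]<56)&(np.hypot(w[...,0]-p[0],w[...,1]-p[1])<10)]
            if len(k)>8: print(n,q,'z',np.percentile(k[:,2],[10,50,90]).round(1),len(k))
E
python3 - <<'E'
from h import *
plan();pins();head("wrist");head("top");head("scene")
p,d=bot.get_image("scene");cv2.imwrite("pics/i.png",p[80:320,80:400])
E
```

```text
t 50.1 tcp [ 532.1 -212.7   82. ] gap 19.1 F [-0.4  1.1 -3.1]
scene L z [33.9 49.  50.5] 65
scene R z [31.3 32.8 34.3] 49
top L z [47.2 49.2 50.5] 71
top R z [31.6 33.3 34.9] 65
wrist head top in tool: centre [42.1, -0.1] z -91.6 slopes x,y deg [-2.2 -0. ] n 26236
top head top in tool: centre [44.5, -6.1] z -91.5 slopes x,y deg [-2.6 -1.2] n 450
scene head top in tool: centre [42.6, -0.5] z -90.8 slopes x,y deg [-0.8 -2.3] n 429
```

The right pin is home: it reads 33 mm, and up pins read 49 mm, so the cameras read about 1 mm low. The mallet rode up about 5 mm in the grip and tilts about 2°, so I'll allow for that at the left pin.

```bash
python3 - <<'E'
from h import *
F=R.from_euler('z',180,degrees=True);qs=Rt(2.5,0)*F
plan((np.array([519.3,107.2,77]),qs))
E
```

```text
t 50.4 tcp [ 531.8 -209.9   80.7] gap 19.2 F [-0.2  1.2 -2.6]
 rot [ 0.004 -0.001  0.002] mm [   1.9 -317.4    2.6]  |ang|0 dist 317
```

>>> move_arm:
  deltas: [0,0,0,0,-40,0,8,0,0,0,0,-85,0,8,0,0,0,0,-130,0,8,0,0,0,0,-175,0,8,0,0,0,0,-220,0,8,0,0,0,1,-260,1,8,0,0,0,2,-295,2,8,0,0,0,2,-317,3,8,0,0,0,2,-317,3,8,0,0,0,2,-317,3,8,0,0,0,2,-317,3,8]

```text
time_s: 51.5
ee_pos: [0.5203, 0.105, 0.0764]
tool_rot: [0.002, 1.0, 0.022, 0.001]
force: [0.6, -0.1, -3.4]
finger_gap: 0.019
finger_force: 61.4
```

```bash
python3 - <<'E'
from h import *
F=R.from_euler('z',180,degrees=True);qs=Rt(2.5,0)*F
plan((np.array([519.3,107.2,77]),qs))
s,e,r=st()
for n in ("top","scene"):
    w=cloud(n)*1000; k=w[(w[...,2]>e[2]+22+60)&(w[...,2]<e[2]+22+80)&(np.hypot(w[...,0]-571,w[...,1]-110.5)<40)&(w[...,0]>538)]
    if len(k)>30: print(n,[round(x,1) for x in cv2.minEnclosingCircle(k[:,:2].astype(np.float32))[0]],np.median(k[:,2]).round(1),len(k))
E
```

```text
t 51.5 tcp [520.3 105.   76.4] gap 19.0 F [ 0.6 -0.1 -3.4]
 rot [ 0.004 -0.002 -0.   ] mm [-0.9 -2.2 -0.6]  |ang|0 dist 2
top [590.8, 107.4] 169.0 51
scene [570.9, 108.5] 167.8 629
```

>>> move_arm:
  deltas: [0,0,0,0,-2,0,8,0,0,0,0,-2,32,8,0,0,0,0,-2,69,8,0,0,0,0,-2,69,8,0,0,0,0,-2,69,8,0,0,0,0,-2,35,8,0,0,0,0,-2,0,8,0,0,0,0,50,0,8,0,0,0,0,95,0,8,0,0,0,0,95,0,8,0,0,0,0,95,0,8]

```text
time_s: 52.7
ee_pos: [0.5253, 0.0091, 0.0783]
tool_rot: [0.002, 1.0, 0.02, 0.002]
force: [-1.0, -0.0, -2.9]
finger_gap: 0.0193
finger_force: 64.6
```

```bash
python3 - <<'E'
from h import *
plan();pins();head("wrist");head("scene");standing()
E
```

```text
t 52.7 tcp [525.3   9.1  78.3] gap 19.3 F [-1.  -0.  -2.9]
scene L z [31.6 33.1 34.8] 59
scene R z [31.3 33.3 34.2] 46
top R z [30.6 33.5 35.4] 64
wrist head top in tool: centre [39.2, -0.5] z -100.5 slopes x,y deg [-3.5 -0. ] n 18452
scene head top in tool: centre [39.1, -2.0] z -98.6 slopes x,y deg [ 0.1 -2.1] n 452
scene 396 y [-146.9  -86.2] x [-13.6  14.3] z 126.8
scene 454 y [-29.5  30.9] x [-11.   16.7] z 126.8
scene 529 y [ 89.7 150.1] x [-12.8  14.8] z 127.0
```

Both pins are home, reading 33.1 and 33.3 mm against 49 when up, and the boxes still stand. Next I'll measure the mallet's tilt in the grip before putting it back.

```bash
python3 - <<'E'
from h import *
s,e,r=st();w=cloud("wrist")*1000;t=r.inv().apply((w-e).reshape(-1,3))
k=t[(np.abs(t[:,0]-52)<40)&(np.abs(t[:,1])<35)&(t[:,2]<-80)&(t[:,2]>-115)]
for x0 in range(20,90,10):
    m=k[(np.abs(k[:,0]-x0)<5)&(np.abs(k[:,1])<12)]
    if len(m)>20: print(x0,len(m),np.percentile(m[:,2],[10,50,90]).round(1))
k=t[(t[:,0]<0)&(t[:,0]>-150)&(np.abs(t[:,1])<14)&(t[:,2]<0)&(t[:,2]>-80)]
for x0 in range(-140,0,20):
    m=k[np.abs(k[:,0]-x0)<5]
    if len(m)>20: print('h',x0,len(m),np.percentile(m[:,2],[10,50,90]).round(1))
p,d=bot.get_image("scene");cv2.imwrite("pics/k.png",p[60:300,80:400])
E
```

```text
20 2506 [-112.5  -97.   -95.2]
30 2181 [-99.3 -98.2 -97. ]
40 2658 [-101.9 -100.7  -99.6]
50 3294 [-104.4 -103.2 -102.1]
60 4195 [-106.9 -105.7 -104.6]
70 3924 [-106.6 -100.5  -85. ]
h -20 598 [-62.8 -61.6 -60. ]
```

View pics/k.png

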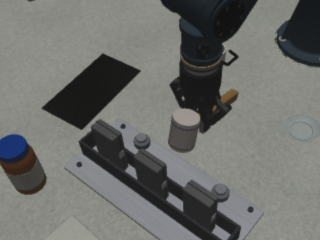

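The head top slopes 14° in the tool frame, and the scene view shows the head at crop (184,130) with its far side raised. I'll pitch the tool to level the mallet before setting it down.

```bash
python3 - <<'E'
from kin import *
from h import *
F=R.from_euler('z',180,degrees=True);q=Rt(1.6,0)*F*R.from_rotvec([0,-.245,0])
c=np.array([50.5,-.5,-67]);T=np.array([587.5,-337.2,39.5])-q.apply(c)
print(T.round(1),ik(T,q,12),ik(T+[0,0,110],q,12))
for p in ([11,0,-34],[-11,0,-34],[43,0,-102],[59,0,-33]): print(p,(q.apply(p)+T).round(1))
plan((T+[0,0,110],q))
E
```

```text
[ 522.3 -339.5  -13.3] [array([-0.6720418 ,  0.88908805,  1.38255824, -0.17950263,  1.06578619,
        0.97314994])] [array([-0.67198421,  0.74252981,  1.34320033, -0.1654517 ,  1.24897192,
        0.93840626])]
[11, 0, -34] [ 541.2 -339.    17.1]
[-11, 0, -34] [ 519.9 -339.6   22.4]
[43, 0, -102] [ 588.7 -337.7   75.3]
[59, 0, -33] [ 587.5 -337.7    4.5]
t 53.0 tcp [524.2  11.6  76.8] gap 19.3 F [ 0.2  0.6 -2.8]
 rot [ 0.006 -0.247  0.017] mm [-17.7 350.7 -18.6]  |ang|14 dist 352
```

>>> move_arm:
  deltas: [0,-0.05,0.002,0,20,-20,8,0,-0.1,0.004,-2,55,-30,8,0,-0.15,0.006,-4,95,-30,8,0,-0.2,0.01,-7,135,-30,8,0,-0.247,0.017,-9,175,-30,8,0.006,-0.247,0.017,-11,215,-28,8,0.006,-0.247,0.017,-13,255,-25,8,0.006,-0.247,0.017,-15,295,-22,8,0.006,-0.247,0.017,-17,330,-19,8,0.006,-0.247,0.017,-18,351,-19,8,0.006,-0.247,0.017,-18,351,-19,8,0.006,-0.247,0.017,-18,351,-19,8,0.006,-0.247,0.017,-18,351,-19,8]

```text
time_s: 54.35
ee_pos: [0.5216, -0.3387, 0.0971]
tool_rot: [0.001, 0.992, 0.014, -0.123]
force: [-0.5, -0.1, -1.7]
finger_gap: 0.019
finger_force: 64.6
```

```bash
python3 - <<'E'
from kin import *
from h import *
F=R.from_euler('z',180,degrees=True);q=Rt(1.6,0)*F*R.from_rotvec([0,-.245,0])
c=np.array([50.5,-.5,-67]);T=np.array([587.5,-337.2,39.5])-q.apply(c)
plan((T,q))
for n in ("scene","wrist","top"):
    w=cloud(n)*1000;k=w[(w[...,2]>168)&(w[...,2]<196)&(np.hypot(w[...,0]-587,w[...,1]+337)<40)&(w[...,0]>563)]
    if len(k)<40: continue
    A=np.c_[k[:,0]-587,k[:,1]+337,np.ones(len(k))];m=np.abs(k[:,2]-np.median(k[:,2]))<7
    f=np.linalg.lstsq(A[m],k[m,2],rcond=None)[0];print(n,'top z',f[2].round(1),np.degrees(f[:2]).round(1),m.sum(),[round(x,1) for x in cv2.minEnclosingCircle(k[m][:,:2].astype(np.float32))[0]])
E
```

```text
t 54.4 tcp [ 521.6 -338.7   97.1] gap 19.0 F [-0.5 -0.1 -1.7]
 rot [-0.002  0.001 -0.   ] mm [ 27.5   1.  106.9]  |ang|0 dist 110
scene top z 184.1 [-1.8 -2.9] 363 [586.5, -334.4]
wrist top z 185.0 [-2.6 -0.2] 27333 [584.6, -336.9]
top top z 185.5 [-0.7 -4.7] 357 [588.4, -334.2]
```

>>> move_arm:
  deltas: [0,0,0,7,0,27,8,0,0,0,14,0,55,8,0,0,0,20,1,78,8,0,0,0,24,1,93,8,0,0,0,26,1,102,8,0,0,0,27.5,1,107,8,0,0,0,27.8,1,108,8,0,0,0,27.8,1,108,8,0,0,0,27.8,1,108,45,0,0,0,27.8,1,108,45,0,0,0,27.8,1,108,45,0,0,0,27.8,1,108,45,0,0,0,27.8,1,108,45]

```text
time_s: 55.8
ee_pos: [0.5226, -0.342, -0.014]
tool_rot: [0.002, 0.992, 0.013, -0.122]
force: [-0.7, 0.5, 0.4]
finger_gap: 0.0455
finger_force: 0.0
```

```bash
python3 - <<'E'
from h import *
plan()
E
```

```text
t 55.8 tcp [ 522.6 -342.   -14. ] gap 45.5 F [-0.7  0.5  0.4]
```

>>> move_arm:
  deltas: [0,0,0,-5,0,-20,45,0,0,0,-12,0,-45,45,0,0,0,-22,0,-85,45,0,0,0,-32,0,-125,45,0,0,0,-42,0,-165,45,0,0,0,-80,0,-190,45,0,0,0,-120,0,-190,45,0,0,0,-120,0,-190,45]

```text
time_s: 56.6
ee_pos: [0.4487, -0.3434, 0.2016]
tool_rot: [0.002, 0.992, 0.012, -0.123]
force: [0.7, 0.2, -0.4]
finger_gap: 0.045
finger_force: 0.0
```

```bash
python3 - <<'E'
from h import *
plan();pins();standing()
w=cloud("top")
print("head",rect(w,(405,165,455,202),.06,.09)); print("handle",rect(w,(415,206,450,285),.03,.065));print("beaker",rect(w,(80,150,140,200),.08,.11),boxes(w))
p,d=bot.get_image("scene");q,_=bot.get_image("top");cv2.imwrite("pics/z.png",cv2.resize(np.hstack([p,q]),(800,300)))
E
```

```text
t 56.6 tcp [ 448.7 -343.4  201.6] gap 45.0 F [ 0.7  0.2 -0.4]
scene L z [31.9 33.6 34.8] 58
scene R z [31.7 33.3 34.4] 46
top L z [30.6 32.8 34.7] 66
top R z [31.5 33.3 35.3] 65
scene 397 y [-147.1  -86.3] x [-13.2  13.9] z 126.8
scene 454 y [-29.3  31.1] x [-10.8  16.8] z 126.8
scene 531 y [ 89.8 149.8] x [-12.7  15. ] z 126.9
head (563, array([ 586.5, -341.2]), array([54.1, 51.6]), 85.6, np.float64(73.0))
handle (863, array([ 477.4, -344.1]), array([153. ,  20.8]), 1.2, np.float64(49.1))
beaker (371, array([615.2, 348.8]), array([70.7, 69.9]), 64.6, np.float64(92.0)) []
```

View pics/z.png

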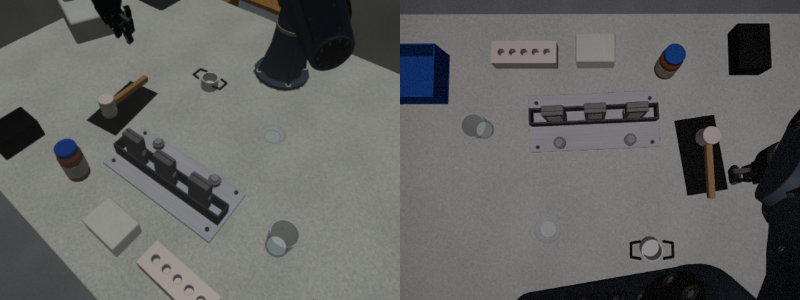

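The combined view shows three boxes upright in the channel, both pins home, the mallet level on its mat and the beaker standing. Nothing is left on the bench, so I'm handing in.

```bash
python3 -c "
from plant import bot
print(bot.job_done())"
```

```text
the job is handed in; nothing more can be done
None
```

I handed the job in at about 57 s. All three slide boxes found stand on end in the channel, both lock pins were struck fully home with the mallet, the mallet is back on its mat, and the beaker is still standing. One risk: joint 6 briefly read -2.855 rad, just past its listed -2.85 limit, while placing the first box, and `job_done()` returned no verdict.

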